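# Load the bench fume hood and close its sash

## Robot

A 6-joint arm with a two-finger parallel gripper is mounted at the origin on a cart in front of the work surface, level with it; the furniture and walls round the work are solid. World frame = base frame: x ahead of the robot, y to its left, z up, the work surface at z = 0. Lengths are in m, angles in rad, forces in N, time in s.
With the tool pointing down it reaches from about 0.4 to 0.825 m from the base axis. Payload 7 kg.
Tool frame: the origin (TCP) lies midway between the tips of the shut fingers; the grasp point (between the pads) lies 19 mm behind it; z points along the fingers, y is the direction in which the jaws open and shut (so a half turn about z gives the same grasp; the last joint's range is limited). The gripper opens to 88 mm and grips with 3 to 60 N. Pads are 19 mm wide; open, the fingers measure 130 mm over their backs; the gripper's body (78 mm by 193 mm) begins 47 mm behind the grasp point.
Start: joints at [1.468, 0.359, 0.012, 0, -1.224, -0.288], TCP at [0.257, 0.624, 0.227] pointing down, gripper open.
Joint ranges: [-3.07, 3.07], [-1.43, 2.12], [-1.02, 1.25], [-3.03, 1.67], [-3.05, -0], [-3.03, 3.03]. Speed limits (rad/s): [2.39, 2.39, 3.01, 3.14, 3.14, 3.14].

## Interface

Orientations are given as [roll, pitch, yaw] about the fixed x, y, z axes, in that order (R = Rz(yaw) Ry(pitch) Rx(roll)).
In Python, from station import get_state, grab_frame, camera_info, job_done gives the robot as it stands. The module is installed in compiled form; this text tells all that it offers.
- The arm moves only by the shell command python3 -m inch 'ROWS' [FORCE]. ROWS is JSON, a list that holds one entry, the list of rows, each a list of 7 numbers: the shift along the tool's x, y, z normalised to -1 to 1, where 1 is 50 cm, then the turn, a rotation vector about the tool's x, y, z normalised to -1 to 1, where 1 is 180 degrees, then the closure, from 0 (fully open) to 1 (shut). A call has 1 to 20 rows; each row shifts and turns the commanded pose from where the row before left it, along the tool's axes as they then stand; what a row does not reach is not made up. A row lasts 1/10 s, in which the tool goes at most 50 mm and 8.59 degrees, less where a joint would pass 70% of its speed; a pose out of reach is approached as far as the arm can. A call with a number of a shift or a turn outside -1 to 1 is refused whole. A call with a gripper value outside its range is refused whole. The fingers move at their own pace and stop on an object; FORCE is the grip in N (left out, the last holds). Time passes only in rows, so rows that do not move let the fingers close. It gives the time, the measured TCP pose, the force and the opening at its end, in the units of the state.
- get_state(): the state, without advancing time (a new reading comes with each control period).
- grab_frame(name): name is "scene" or "top"; returns the picture (420x560x3 uint8, blue, green, red); there is no depth.
- camera_info(name): a dict with "vertical_fov" (degrees; the focal length in pixels is half the picture's height over the tangent of half this angle, whatever the lens; pixels are square), "cx", "cy" (the principal point, pixels), "k1" (the pictures are not rectified: a ray, as slopes to the right and down, at radius r is drawn at 1 + k1 r^2 times it, then the intrinsics apply), "R" (3x3) and "t" (3): a world point X has camera coordinates R X + t. Camera axes: x right, y down, z forward; pixel columns grow to the right and rows downward; lengths in m; the calibration is good to about 2 mm. A picture is of the moment at which its call begins. camera_info takes no time and is no camera call.
- job_done(): hands the job in, once; it reports no verdict.
The state is a dict: "t": time; "q": joint angles; "qd": joint speeds; "joint_efforts": joint torques, N m; "eef_pos": TCP position; "ee_rot": TCP orientation; "force": force on the tool from outside, world axes, zero at the start; "moment": the same for the moment, N m; "width": finger opening in m.
Only numpy, scipy, OpenCV 4.12 (cv2) and the standard library are available. Lean on these libraries where they do the work, as an engineer would, in place of code of your own. Each camera call takes 0.05 s, during which the arm holds its last target.

## Task

Raise the sash of the small bench fume hood to the top by its handle, slide the steel tray with the glass dish on it in between the guides until it is fully home, its front plate up against the sash tracks, then lower the sash gently until it is fully closed. The dish must stay standing on its tray, and the things standing near by are to be left alone.

Things in the scene. Friction and masses are not known exactly. Their poses are not given: they have to be found in the camera images.
- hood: small bench fume hood fixed on the worktop, 210 wide, 225 deep, 385 mm high plus a duct spigot, clear side walls, no floor plate. Origin on the worktop below the middle of the sash, in the sash plane; x points into the hood, y left as one looks in, z up. From 195 mm up it is a closed white fan head. Two upright aluminium sash tracks, fronts 13 mm before the sash plane, 174 mm apart, 210 over all
- guide_mouth (a point): middle of the mouth of the tray guides, on the worktop 12 mm inside the sash plane, axes as the hood's. Two fixed steel rails 12 mm high, about 175 mm apart at the mouth, narrowing to 158 mm at 50 mm inside the sash plane, then parallel. The tray slides on the worktop between them
- tray_home (a point): point of the hood, on the worktop 75 mm inside the sash plane, where the tray's origin is when the tray is home: its front plate then rests with both ends against the fronts of the two sash tracks, which stop it. Axes as the hood's
- sash (a joint): height of the sash in m: 0 = closed, its lower edge then 42 mm above the worktop, just over the tray's front plate; 0.17 = at the top. A clear pane in an aluminium frame, 190 wide, 150 high, 10 mm thick. Spring-balanced with about 3 N of friction: it stays at whatever height it is left and takes about 3 to 5 N to move slowly either way. The dish passes under it only when it is raised
- sash_handle (a point): middle of the sash's handle, moves with it; 100 mm above the worktop when closed, 45 mm in front of the sash plane. A flat aluminium D-pull 16 mm high: two legs stand out from the pane, 60 mm over their outer faces, 36 mm between them, joined by a bar along y, 13 mm thick, its front face 58 mm before the sash plane. Axes as the hood's
- tray: loose sheet-steel tray, about 0.4 kg, open on top, walls 3 mm thick, 16 mm high; a front plate 190 wide, 38 mm high, then a body 150 wide (y). Origin on its underside, in the middle of the bay for the dish: the front plate's face is 91 mm before it (-x), the back edge, which goes into the hood first, 64 mm behind it (+x). z up
- tray_handle (a point): middle of the pull on the tray's front plate, 118 mm before the tray's origin (along the tray's -x), 26 mm above its underside. A flat steel D-pull, 12 mm high: two legs 52 mm over their outer faces, joined by a bar 10 mm thick; it stands out 44 mm from the front plate. Axes as the tray's
- sample_dish: thick round glass dish, open, 111 mm across, 60 mm high, about 0.32 kg, standing loose in the tray; origin at the centre of its underside
- jar: bystander: sample jar with a screw lid, 57 mm across, 67 mm high; origin at the centre of its underside
- small_beaker: bystander: empty glass beaker, 54 mm across, 65 mm high; origin at the centre of its underside
- brush: bystander: bench brush lying flat, 127 x 28 x 12 mm; origin at the centre of its underside

How it is judged:
By the outcome, as a careful person would: the job done as asked, in the order asked, and still so for the second after the job is handed in, with the robot touching nothing.
It also fails if it takes over 64 s, if anything falls off the work surface, if the arm or the gripper's body presses on something with over 40 N, if the wrist force passes 120 N, or if a joint passes its speed limit or range.

## Working session

There is one attempt and no reset: what is moved stays moved. The work goes in short steps, Python scripts to look and compute and a shell command to move; the robot and the scene stay as the last step left them, time stands still between calls to the robot, and variables do not carry over. Pictures are saved under pics/ and viewed, and the job is handed in when it is done.

```bash
mkdir -p pics; python3 - <<'E'
from station import *
import cv2,json
s=get_state();print({k:(v if not hasattr(v,'tolist') else v.tolist()) for k,v in s.items()})
for n in("scene","top"):
    cv2.imwrite(f"pics/{n}0.png",grab_frame(n));print(n,camera_info(n))
E
```

```text
{'t': 0.0, 'q': [1.468129491486273, 0.3594249684862729, 0.011018165232128835, -0.00032595751117346183, -1.2240938040025868, -0.28811465887668297], 'qd': [0.0009729598277351036, -0.0002681827768237783, -0.0009033225707786765, -0.0009400522577420942, -0.00013204755943260407, 5.0825991981553705e-05], 'joint_efforts': [0.0012876181426690891, -58.27149152755737, 29.30495023727417, 6.99714258313179, 0.006764597492292523, -0.00015778269698785152], 'eef_pos': [0.2569512555807219, 0.6236344225726559, 0.22558471005040062], 'ee_rot': [3.139871550549557, -0.00019052257422313978, -0.39089235130302713], 'force': [0.3857384340536288, -0.47545810411799816, -0.21624158035194105], 'moment': [0.04089299721380329, -0.02873519864936661, -0.015258840993875887], 'width': 0.0874414580914216}
scene {'vertical_fov': 54.56881282555033, 'cx': 280.4702859325763, 'cy': 208.1071837803769, 'k1': -0.0531814502170806, 'R': array([[-0.81125294, -0.58467237, -0.0051847 ],
       [-0.41216493,  0.57813746, -0.70418545],
       [ 0.41471525, -0.56913557, -0.70999716]]), 't': array([0.52173014, 0.27213961, 0.69495312])}
top {'vertical_fov': 44.192282500618695, 'cx': 278.5626764038003, 'cy': 214.38759017349625, 'k1': -0.0474536069521811, 'R': array([[-0.0082169 , -0.99996433,  0.00195612],
       [-0.97275512,  0.00754005, -0.23171237],
       [ 0.23168935, -0.00380679, -0.97278238]]), 't': array([0.06935964, 0.60637519, 1.16406452])}
```

View pics/scene0.png

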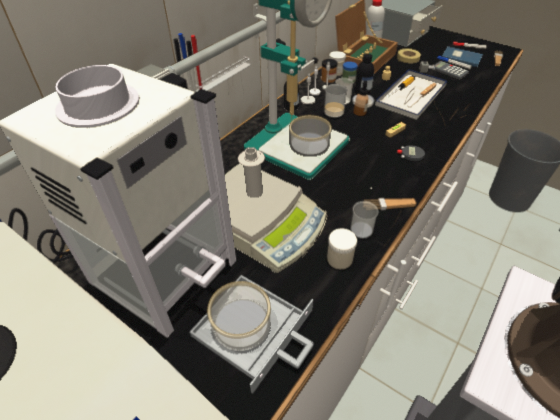

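View pics/top0.png

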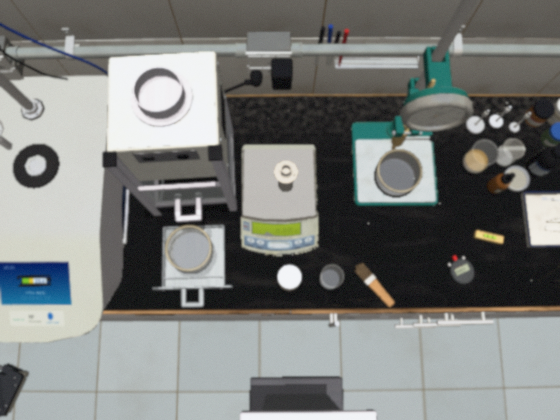

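```bash
cat > h.py <<'E'
import numpy as np,cv2
from station import *
def K(n):
    c=camera_info(n);f=210/np.tan(np.radians(c["vertical_fov"])/2)
    return c,np.array([[f,0,c["cx"]],[0,f,c["cy"]],[0,0,1]]),np.array([c["k1"],0,0,0,0.])
def proj(n,P):
    c,k,d=K(n);return cv2.projectPoints(np.array(P,float).reshape(-1,1,3),cv2.Rodrigues(c["R"])[0],np.array(c["t"]),k,d)[0].reshape(-1,2)
def ray(n,uv):
    c,k,d=K(n);p=cv2.undistortPoints(np.array(uv,float).reshape(-1,1,2),k,d).reshape(-1,2)
    D=np.c_[p,np.ones(len(p))]@c["R"];return -c["R"].T@c["t"],D
def onz(n,uv,z):
    C,D=ray(n,uv);return C+D*((z-C[2])/D[:,2])[:,None]
def tri(a,b):
    C1,D1=ray("scene",a);C2,D2=ray("top",b);o=[]
    for u,v in zip(D1,D2):
        s=np.linalg.lstsq(np.c_[u,-v],C2-C1,rcond=None)[0];p,q=C1+u*s[0],C2+v*s[1];o.append(np.r_[(p+q)/2,np.linalg.norm(p-q)])
    return np.array(o)
E
python3 - <<'E'
from h import *
np.set_printoptions(precision=4,suppress=True)
for n in("scene","top"):
    print(n,ray(n,[[0,0]])[0], proj(n,[[0,0,0],[.257,.624,.227],[.5,.3,0]]))
    im=cv2.imread(f"pics/{n}0.png")
    x,y,w,h=(60,120,300,270) if n=="scene" else (95,140,290,180)
    cv2.imwrite(f"pics/{n}0z.png",cv2.resize(im[y:y+h,x:x+w],None,fx=2.6 if n=="scene" else 2.75,fy=2.2 if 0 else (2.2 if n=="scene" else 2.75),interpolation=cv2.INTER_CUBIC)) if n=="top" else cv2.imwrite("pics/scene0z.png",cv2.resize(im[y:y+h,x:x+w],None,fx=2.2,fy=2.2,interpolation=cv2.INTER_CUBIC))
E
```

```text
scene [0.2472 0.5432 0.6878] [[574.4724 361.4616]
 [211.9128 685.0225]
 [247.6689 340.5885]]
top [0.3207 0.0692 1.2728] [[308.9815 480.3235]
 [ -3.5494 370.8304]
 [183.803  263.7417]]
```

View pics/scene0z.png

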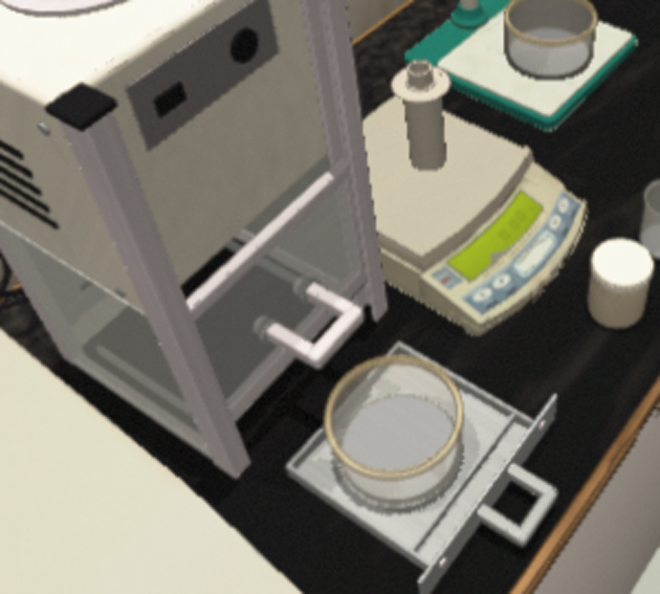

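View pics/top0z.png

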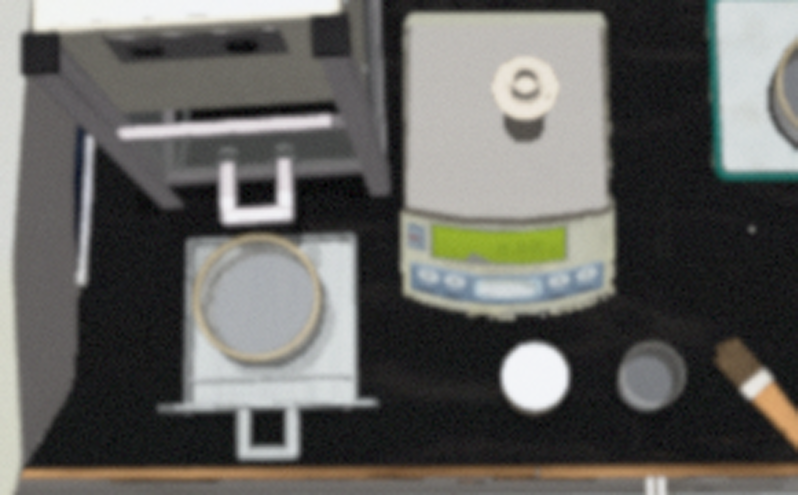

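```bash
python3 - <<'E'
from h import *
np.set_printoptions(precision=4,suppress=True)
S=lambda a:np.array(a)/2.2+[60,120]
T=lambda a:np.array(a)/2.75+[95,140]
# handle front corners, left/right
print("handle tri",tri(S([[316,358],[362,312]]),T([[222,224],[294,220]])))
print("handle z.108",onz("top",T([[222,224],[294,220],[222,212],[294,208]]),.108))
print("sash top z.192",onz("top",T([[118,138],[334,126]]),.192))
print("tracks foot",onz("top",T([[163,209],[185,207],[370,197],[391,194]]),0))
print("tracks foot sc",onz("scene",S([[218,478],[249,465],[372,322],[385,308]]),0))
print("tray plate top z.038",onz("top",T([[158,410],[378,404]]),.038), onz("scene",S([[422,578],[556,397]]),.038))
print("tray handle",onz("top",T([[237,458],[299,458]]),.032),onz("scene",S([[525,543],[555,492]]),.032))
print("tray back corners",onz("top",T([[187,236],[355,234]]),.016),onz("scene",S([[288,465],[400,343]]),.016))
print("dish rim",onz("top",T([[258,299]]),.06),onz("scene",S([[395,415]]),.06))
print("edge",onz("top",T([[200,468],[400,467]]),0)," wall foot",onz("top",T([[75,380],[22,465],[78,285]]),0))
print("jar",onz("top",T([[535,375]]),.067),"bk",onz("top",T([[652,375]]),.065),"balance",onz("top",T([[403,210],[403,290],[500,318]]),.05))
print("wall top tri",onz("top",[[100,100],[122,270],[100,320]],.0))
E
```

```text
handle tri [[0.583  0.3019 0.114  0.0025]
 [0.5884 0.2432 0.1048 0.0033]]
handle z.108 [[0.5832 0.3024 0.108 ]
 [0.5862 0.2419 0.108 ]
 [0.5935 0.3028 0.108 ]
 [0.5965 0.2421 0.108 ]]
sash top z.192 [[0.6347 0.371  0.192 ]
 [0.6431 0.1997 0.192 ]]
tracks foot [[0.6221 0.3791 0.    ]
 [0.6238 0.3588 0.    ]
 [0.632  0.1883 0.    ]
 [0.6347 0.169  0.    ]]
tracks foot sc [[0.6352 0.3903 0.    ]
 [0.6229 0.3667 0.    ]
 [0.6361 0.1933 0.    ]
 [0.6369 0.1733 0.    ]]
tray plate top z.038 [[0.4344 0.366  0.038 ]
 [0.4384 0.1754 0.038 ]] [[0.4353 0.3658 0.038 ]
 [0.4386 0.182  0.038 ]]
tray handle [[0.3933 0.2972 0.032 ]
 [0.3931 0.2436 0.032 ]] [[0.3908 0.2986 0.032 ]
 [0.3947 0.2512 0.032 ]]
tray back corners [[0.593  0.3522 0.016 ]
 [0.5937 0.1999 0.016 ]] [[0.5882 0.3518 0.016 ]
 [0.5909 0.2045 0.016 ]]
dish rim [[0.5274 0.2784 0.06  ]] [[0.5273 0.2827 0.06  ]]
edge [[0.3866 0.3356 0.    ]
 [0.3865 0.1587 0.    ]]  wall foot [[0.465  0.4513 0.    ]
 [0.3898 0.4943 0.    ]
 [0.5515 0.4537 0.    ]]
jar [[0.4592 0.0401 0.067 ]] bk [[ 0.4585 -0.0594  0.065 ]] balance [[0.6077 0.1543 0.05  ]
 [0.5361 0.1538 0.05  ]
 [0.5108 0.0694 0.05  ]]
wall top tri [[0.944  0.5421 0.    ]
 [0.4853 0.4531 0.    ]
 [0.3636 0.5    0.    ]]
```

```bash
cat > st.py <<'E'
import sys
from h import *
from scipy.spatial.transform import Rotation as Rn
np.set_printoptions(precision=4,suppress=True)
s=get_state();R=Rn.from_euler("xyz",s["ee_rot"]).as_matrix();p=np.array(s["eef_pos"])
print("t%.2f"%s["t"],"p",p,"rpy",np.array(s["ee_rot"]),"w%.4f"%s["width"],"F",np.array(s["force"]),"q",np.array(s["q"]))
a=[float(v) for v in sys.argv[1:]]  # x y z tilt_deg yaw : target TCP
if a:
    y,th=a[4],np.radians(a[3])
    G=Rn.from_euler("z",y)*Rn.from_euler("x",np.pi)*Rn.from_euler("y",th)
    r=(Rn.from_matrix(R).inv()*G).as_rotvec()
    d=np.array(a[:3])-p
    print("rot norm",r/np.pi,"shift(now frame) norm",R.T@d/.5,"shift(after rot) norm",G.as_matrix().T@d/.5,"dist",np.linalg.norm(d))
E
python3 -m inch '[[[0,0,-0.07,0,0,-0.0471,0],[0,0,-0.07,0,0,-0.0471,0],[0,0,-0.07,0,0,-0.0471,0],[0.045,0.085,0,0,0,0,0],[0.045,0.085,0,0,0,0,0],[0.045,0.085,0,0,0,0,0],[0.045,0.085,0,0,0,0,0],[0.045,0.085,0,0,0,0,0],[0.045,0.085,0,0,0,0,0],[0.045,0.085,0,0,0,0,0],[0.045,0.085,0,0,0,0,0],[0,0,0,0,0,0,0]]]'; python3 st.py .5665 .271 .2 30 .053
```

```text
t: 1.3
eef_pos: [0.4566, 0.2898, 0.3317]
ee_rot: [3.141, -0.0, 0.049]
force: [-0.5, 0.0, -0.1]
width: 0.0873
t1.30 p [0.4566 0.2898 0.3317] rpy [ 3.1409 -0.0001  0.0486] w0.0873 F [-0.5432  0.0299 -0.0645] q [ 0.9285  0.0844 -0.1079  0.0005 -1.379   0.6909]
rot norm [ 0.0006  0.1666 -0.0013] shift(now frame) norm [0.2177 0.0481 0.2635] shift(after rot) norm [0.0566 0.0492 0.3369] dist 0.17258006941509357
```

```bash
python3 -m inch '[[[0,0,0,0,0.0417,0,0],[0,0,0,0,0.0417,0,0],[0,0,0,0,0.0417,0,0],[0,0,0,0,0.0417,0,0],[0,0,0,0,0,0,0]]]'; python3 st.py .5665 .271 .2 30 .053
```

```text
t: 1.8
eef_pos: [0.4516, 0.2887, 0.3253]
ee_rot: [3.13, -0.525, 0.061]
force: [0.9, -1.1, -0.5]
width: 0.0877
t1.80 p [0.4516 0.2887 0.3253] rpy [ 3.1302 -0.5246  0.0612] w0.0877 F [ 0.8934 -1.1179 -0.4901] q [ 1.2383 -0.1746 -0.7058  0.6198 -0.9336  0.0405]
rot norm [ 0.0023 -0.0003  0.0022] shift(now frame) norm [0.0711 0.0456 0.3312] shift(after rot) norm [0.0718 0.0475 0.3308] dist 0.1709123412702899
```

```bash
python3 -m inch '[[[0.018,0.012,0.083,0.0006,0,0.0006,0],[0.018,0.012,0.083,0.0006,0,0.0006,0],[0.018,0.012,0.083,0.0006,0,0.0006,0],[0.018,0.012,0.083,0.0006,0,0.0006,0],[0,0,0,0,0,0,0]]]'; python3 st.py .5665 .271 .153 30 .053
python3 -c "
from h import *
for n in('scene','top'): cv2.imwrite(f'pics/{n}1.png',grab_frame(n))"
```

```text
t: 2.3
eef_pos: [0.5714, 0.2734, 0.2002]
ee_rot: [-3.136, -0.518, 0.043]
force: [-0.1, -0.4, 0.0]
width: 0.0877
t2.30 p [0.5714 0.2734 0.2002] rpy [-3.1356 -0.5179  0.043 ] w0.0877 F [-0.1429 -0.3963  0.0023] q [ 0.8482  0.0741 -0.8322  0.9313 -0.4551 -0.0419]
rot norm [-0.0003  0.0018 -0.0028] shift(now frame) norm [-0.0554  0.0048  0.0771] shift(after rot) norm [-0.0559  0.0042  0.0768] dist 0.04753950478145874
```

View pics/scene1.png

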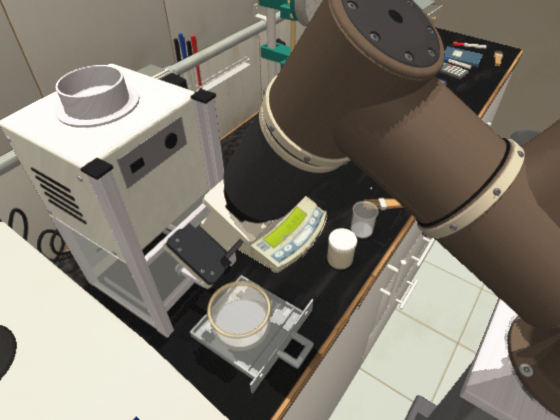

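View pics/top1.png

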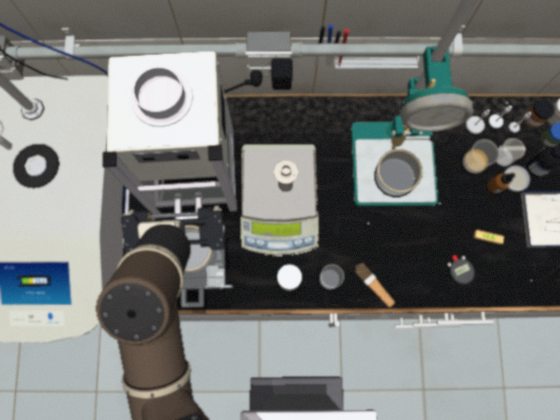

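```bash
python3 -m inch '[[[-0.028,0.002,0.038,0,0.0009,-0.0014,0],[-0.028,0.002,0.038,0,0.0009,-0.0014,0],[0,0,0,0,0,0,0],[0,0,0,0,0,0,0]]]'; python3 st.py .6065 .273 .0835 30 .053
```

```text
t: 2.8
eef_pos: [0.5671, 0.2745, 0.1635]
ee_rot: [-3.134, -0.533, 0.052]
force: [0.6, -0.3, 0.3]
width: 0.0877
t2.80 p [0.5671 0.2745 0.1635] rpy [-3.1339 -0.533   0.0518] w0.0877 F [ 0.5631 -0.3258  0.2583] q [ 0.717   0.1032 -0.9421  1.31   -0.3239 -0.3184]
rot norm [-0.0023 -0.003  -0.0003] shift(now frame) norm [-0.0136  0.0084  0.1777] shift(after rot) norm [-0.0119  0.0071  0.1779] dist 0.0892278008353894
```

```bash
python3 -m inch '[[[0,0,0,-0.001,-0.029,0,0],[0,0,0,-0.001,-0.029,0,0],[0,0,0,0,0,0,0]]]'; python3 st.py .6006 .2728 .082 20 .053
```

```text
t: 3.1
eef_pos: [0.584, 0.2698, 0.1746]
ee_rot: [3.14, -0.472, 0.04]
force: [0.5, 1.3, -0.5]
width: 0.0878
t3.10 p [0.584  0.2698 0.1746] rpy [ 3.1402 -0.4715  0.04  ] w0.0878 F [ 0.4881  1.2762 -0.4528] q [ 0.8275  0.1314 -0.7962  0.8589 -0.4406  0.0318]
rot norm [ 0.0021 -0.039  -0.0038] shift(now frame) norm [-0.0544 -0.0049  0.1801] shift(after rot) norm [-0.0319 -0.0042  0.1854] dist 0.09407278068110689
```

```bash
python3 -m inch '[[[-0.01,0,0,0.001,-0.02,-0.002,0],[-0.01,0,0,0.001,-0.019,-0.002,0],[0,0,0,0,0,0,0],[0,0,0,0,0,0,0]]]'; python3 st.py .6006 .2728 .082 20 .053
```

```text
t: 3.5
eef_pos: [0.5761, 0.2682, 0.1697]
ee_rot: [3.135, -0.359, 0.058]
force: [0.5, -0.5, -0.2]
width: 0.0873
t3.50 p [0.5761 0.2682 0.1697] rpy [ 3.1345 -0.3585  0.0584] w0.0873 F [ 0.4942 -0.4852 -0.2004] q [ 0.8695  0.1647 -0.6327  0.491  -0.5823  0.3712]
rot norm [ 0.0017 -0.003   0.0016] shift(now frame) norm [-0.0153 -0.0077  0.1816] shift(after rot) norm [-0.0136 -0.0067  0.1818] dist 0.09119651472229343
```

```bash
python3 -m inch '[[[-0.003,-0.0015,0.04,0,0,0,0],[-0.003,-0.0015,0.04,0,0,0,0],[-0.003,-0.0015,0.04,0,0,0,0],[-0.003,-0.0015,0.04,0,0,0,0],[0,0,0.02,0,0,0,0],[0,0,0,0,0,0,0]]]'; python3 st.py .6006 .2728 .082 20 .053
python3 -c "
from h import *
cv2.imwrite('pics/s2.png',cv2.resize(grab_frame('scene')[150:400,120:360],None,fx=2.3,fy=2.3))"
```

```text
t: 4.1
eef_pos: [0.5998, 0.2691, 0.0799]
ee_rot: [3.131, -0.353, 0.059]
force: [-0.6, -0.3, -0.6]
width: 0.0879
t4.10 p [0.5998 0.2691 0.0799] rpy [ 3.1308 -0.3528  0.0592] w0.0879 F [-0.6314 -0.3203 -0.5946] q [ 0.7698  0.2997 -0.7623  0.7834 -0.3374  0.1355]
rot norm [ 0.0028 -0.0012  0.0018] shift(now frame) norm [ 0.0034 -0.0072 -0.0032] shift(after rot) norm [ 0.0033 -0.0073 -0.0032] dist 0.004299444886487325
```

View pics/s2.png

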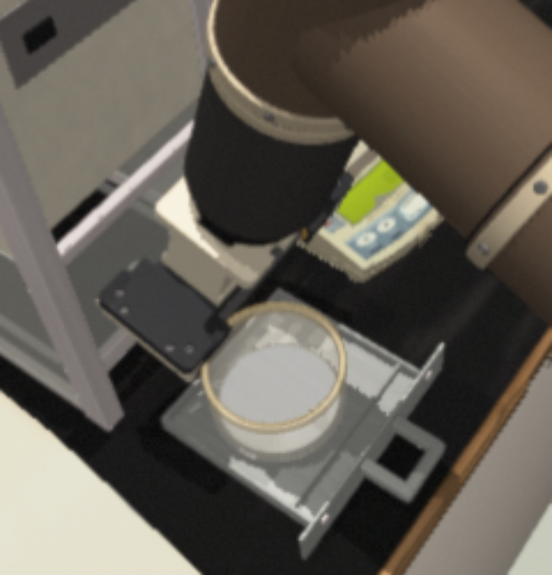

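```bash
python3 -m inch '[[[0.003,-0.007,-0.003,0,0,0,0.2],[0,0,0,0,0,0,0.5],[0,0,0,0,0,0,0.6],[0,0,0,0,0,0,0.6],[0,0,0,0,0,0,0.6],[0,0,0,0,0,0,0.6]]]' 30; python3 st.py .6006 .2728 .082 20 .053
```

```text
t: 4.75
eef_pos: [0.6018, 0.2747, 0.0842]
ee_rot: [3.134, -0.356, 0.058]
force: [-3.7, 2.4, 2.8]
width: 0.0596
t4.75 p [0.6018 0.2747 0.0842] rpy [ 3.1345 -0.3555  0.0584] w0.0596 F [-3.7027  2.3658  2.81  ] q [ 0.7801  0.2993 -0.7467  0.7599 -0.3486  0.1509]
rot norm [ 0.0017 -0.0021  0.0016] shift(now frame) norm [-0.0041  0.0037  0.0033] shift(after rot) norm [-0.004   0.0037  0.0033] dist 0.003193554914470752
```

```bash
python3 -m inch '[[[0.0027,0,-0.0075,0,0,0,0.6],[0.0056,0,-0.015,0,0,0,0.6],[0.0056,0,-0.015,0,0,0,0.6],[0.0056,0,-0.015,0,0,0,0.6],[0.0056,0,-0.015,0,0,0,0.6],[0.0056,0,-0.015,0,0,0,0.6],[0.0056,0,-0.015,0,0,0,0.6],[0.0056,0,-0.015,0,0,0,0.6],[0.0056,0,-0.015,0,0,0,0.6],[0.0056,0,-0.015,0,0,0,0.6],[0.0056,0,-0.015,0,0,0,0.6]]]'; python3 st.py .6018 .2747 .254 20.4 .058
```

```text
t: 5.85
eef_pos: [0.6018, 0.2747, 0.1684]
ee_rot: [3.134, -0.355, 0.058]
force: [0.1, 4.6, -3.4]
width: 0.06
t5.85 p [0.6018 0.2747 0.1684] rpy [ 3.1335 -0.3546  0.0579] w0.0600 F [ 0.1134  4.6207 -3.4163] q [ 0.8423  0.2083 -0.5712  0.4667 -0.5918  0.421 ]
rot norm [ 0.0026  0.0004 -0.    ] shift(now frame) norm [ 0.0595  0.0012 -0.1606] shift(after rot) norm [ 0.0597 -0.0001 -0.1605] dist 0.08561889640550549
```

```bash
python3 -m inch '[[[0.0056,0,-0.015,0,0,0,0.6],[0.0056,0,-0.015,0,0,0,0.6],[0.0056,0,-0.015,0,0,0,0.6],[0.0056,0,-0.015,0,0,0,0.6],[0.0056,0,-0.015,0,0,0,0.6],[0.0056,0,-0.015,0,0,0,0.6],[0.0056,0,-0.015,0,0,0,0.6],[0.0056,0,-0.015,0,0,0,0.6],[0.0056,0,-0.015,0,0,0,0.6],[0.0045,0,-0.012,0,0,0,0.6],[0.0015,0,-0.004,0,0,0,0.6],[0,0,0,0,0,0,0.6]]]'; python3 st.py .6018 .2747 .256 20.4 .058;python3 -c "
from h import *
cv2.imwrite('pics/s3.png',grab_frame('scene'))"
```

```text
t: 7.05
eef_pos: [0.6017, 0.2747, 0.2468]
ee_rot: [3.132, -0.352, 0.058]
force: [1.7, 3.1, -11.5]
width: 0.0595
t7.05 p [0.6017 0.2747 0.2468] rpy [ 3.1319 -0.3524  0.0577] w0.0595 F [  1.7057   3.0584 -11.5346] q [ 0.8575  0.1433 -0.4274  0.366  -0.7905  0.5376]
rot norm [ 0.0031  0.0012 -0.0001] shift(now frame) norm [ 0.0066  0.0001 -0.0172] shift(after rot) norm [ 0.0067 -0.0001 -0.0172] dist 0.00920730795705473
```

View pics/s3.png

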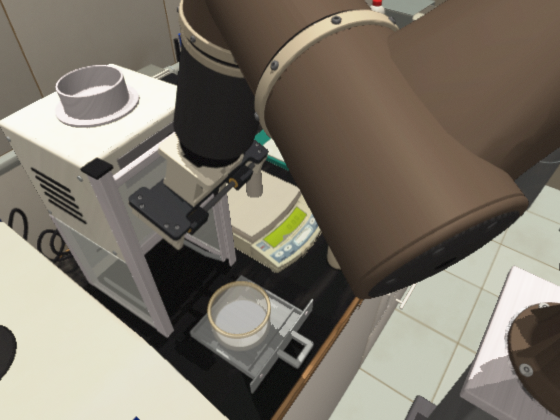

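```bash
python3 -m inch '[[[0.002,0,-0.006,0,0,0,0.6],[0.002,0,-0.006,0,0,0,0.6],[0,0,0,0,0,0,0.6],[0,0,0,0,0,0,0.6]]]'; python3 st.py .6018 .2747 .254 20.4 .058
```

```text
t: 7.5
eef_pos: [0.6006, 0.2745, 0.2483]
ee_rot: [3.13, -0.347, 0.058]
force: [18.7, 9.5, -36.1]
width: 0.0596
t7.50 p [0.6006 0.2745 0.2483] rpy [ 3.13   -0.3473  0.0576] w0.0596 F [ 18.7266   9.4501 -36.1336] q [ 0.8583  0.1434 -0.4196  0.3587 -0.8022  0.5438]
rot norm [ 0.0037  0.0028 -0.0001] shift(now frame) norm [ 0.0062 -0.0001 -0.0099] shift(after rot) norm [ 0.0062 -0.0002 -0.0098] dist 0.005823904121496183
```

```bash
python3 -m inch '[[[-0.002,0,0.006,0,0,0,0.6],[-0.0015,0,0.005,0,0,0,0.6],[0,0,0,0,0,0,0.6]]]'; python3 st.py .6018 .2747 .254 20.4 .058
```

```text
t: 7.8
eef_pos: [0.6008, 0.2746, 0.2479]
ee_rot: [3.131, -0.352, 0.058]
force: [-9.0, 4.3, -2.8]
width: 0.0594
t7.80 p [0.6008 0.2746 0.2479] rpy [ 3.1315 -0.352   0.0577] w0.0594 F [-8.982   4.3214 -2.8402] q [ 0.8587  0.1415 -0.4264  0.3651 -0.794   0.5378]
rot norm [ 0.0033  0.0013 -0.0001] shift(now frame) norm [ 0.006  -0.     -0.0108] shift(after rot) norm [ 0.006  -0.0001 -0.0107] dist 0.006160448876257586
```

```bash
python3 -m inch '[[[0,0,0,0,0,0,0.2],[0,0,0,0,0,0,0],[0,0,0,0,0,0,0],[0,0,0,0,0,0,0],[0,0,-0.02,0,0,0,0],[0,0,-0.06,0,0,0,0],[0,0,-0.07,0,0,0,0],[0,0,-0.05,0,0,0,0],[0,0,0,0,0,0,0]]]'; python3 st.py .38 .2717 .107 20 .022;python3 -c "
from h import *
cv2.imwrite('pics/s4.png',grab_frame('scene'));cv2.imwrite('pics/t4.png',grab_frame('top'))"
```

```text
t: 8.7
eef_pos: [0.5679, 0.2751, 0.3485]
ee_rot: [3.139, -0.361, 0.057]
force: [0.6, 0.4, -0.5]
width: 0.0877
t8.70 p [0.5679 0.2751 0.3485] rpy [ 3.1387 -0.3608  0.0571] w0.0877 F [ 0.5998  0.4248 -0.4949] q [ 0.9176  0.0336 -0.3078  0.323  -1.0145  0.5678]
rot norm [-0.003  -0.0038  0.0105] shift(now frame) norm [-0.5219 -0.0156  0.3194] shift(after rot) norm [-0.5184 -0.0015  0.3254] dist 0.30603880993630506
```

View pics/s4.png

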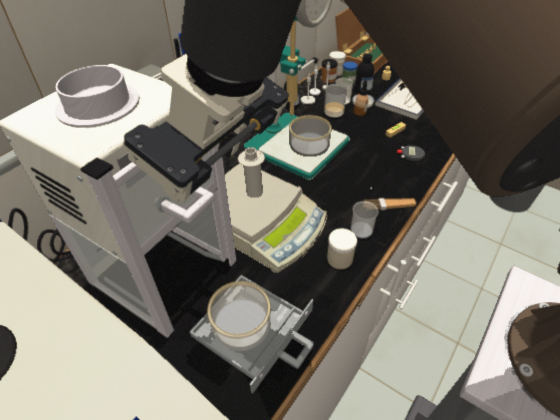

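View pics/t4.png

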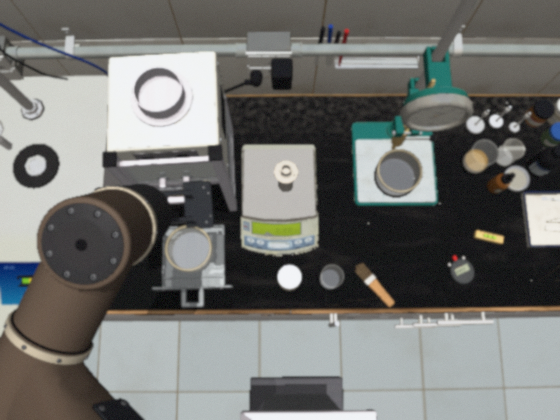

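```bash
python3 -m inch '[[[-0.045,0,0,0,0,0.0015,0],[-0.045,0,0,0,0,0.0015,0],[-0.045,0,0,0,0,0.0015,0],[-0.045,0,0,0,0,0.0015,0],[-0.045,0,0,0,0,0.0015,0],[-0.045,0,0,0,0,0.0015,0],[-0.045,0,0,0,0,0.0015,0],[0,0,0,0,0,0,0]]]'; python3 st.py .39 .2717 .107 20 .022;python3 -c "
from h import *
cv2.imwrite('pics/s5.png',grab_frame('scene'));cv2.imwrite('pics/t5.png',grab_frame('top'))"
```

```text
t: 9.6
eef_pos: [0.4181, 0.2664, 0.2862]
ee_rot: [-3.14, -0.353, 0.024]
force: [0.2, 0.2, -0.1]
width: 0.0876
t9.60 p [0.4181 0.2664 0.2862] rpy [-3.1398 -0.3533  0.0241] w0.0876 F [ 0.2129  0.1708 -0.0869] q [ 1.2125 -0.163  -0.6495  0.3951 -0.9833  0.1785]
rot norm [-0.0008 -0.0013  0.0006] shift(now frame) norm [-0.1765 -0.0114  0.317 ] shift(after rot) norm [-0.1752 -0.0118  0.3177] dist 0.1814996754780002
```

View pics/s5.png

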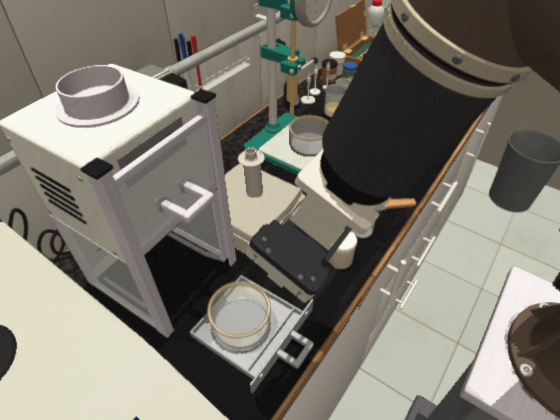

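View pics/t5.png

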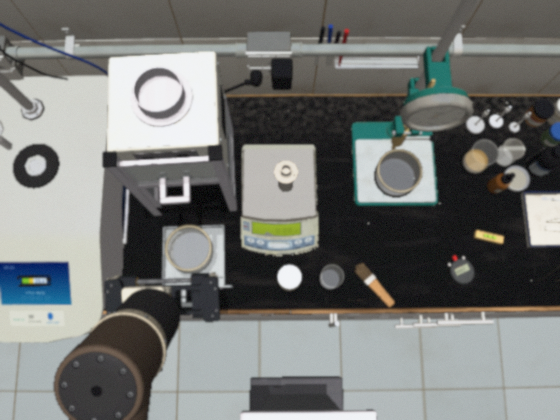

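```bash
python3 -m inch '[[[-0.044,-0.003,0.08,0,0,0,0],[-0.044,-0.003,0.08,0,0,0,0],[-0.044,-0.003,0.08,0,0,0,0],[-0.044,-0.003,0.08,0,0,0,0],[0,0,0,0,0,0,0],[0,0,0,0,0,0,0]]]'; python3 st.py .4155 .2717 .0091 20 .022; python3 -c "
from h import *
a=.053;o=np.array([.642,.275,0]);X=np.array([np.cos(a),np.sin(a),0]);Y=np.array([-np.sin(a),np.cos(a),0])
print(proj('scene',[o-.058*X+s*.03*Y+[0,0,z] for z in(.278,.268,.262) for s in(1,-1)]).round(1).tolist())
print(proj('top',[o-.058*X+s*.03*Y+[0,0,z] for z in(.278,.268) for s in(1,-1)]).round(1).tolist())
cv2.imwrite('pics/z5.png',cv2.resize(cv2.imread('pics/s5.png')[150:270,120:260],None,fx=5,fy=5))"
```

```text
t: 10.3
eef_pos: [0.3956, 0.2756, 0.1111]
ee_rot: [3.139, -0.347, 0.023]
force: [-0.3, -0.5, -1.4]
width: 0.0875
t10.30 p [0.3956 0.2756 0.1111] rpy [ 3.1389 -0.3466  0.0227] w0.0875 F [-0.3375 -0.4999 -1.3977] q [ 1.1914  0.0141 -1.0152  0.6992 -0.509  -0.2095]
rot norm [0.0008 0.0008 0.0002] shift(now frame) norm [-0.032   0.0082  0.2054] shift(after rot) norm [-0.0325  0.0087  0.2053] dist 0.10401689140384415
[[188.3, 215.9], [215.5, 191.2], [189.5, 220.7], [216.3, 196.1], [190.2, 223.6], [216.8, 198.9]]
[[159.7, 203.1], [189.7, 201.4], [160.8, 204.4], [190.5, 202.6]]
```

View pics/z5.png

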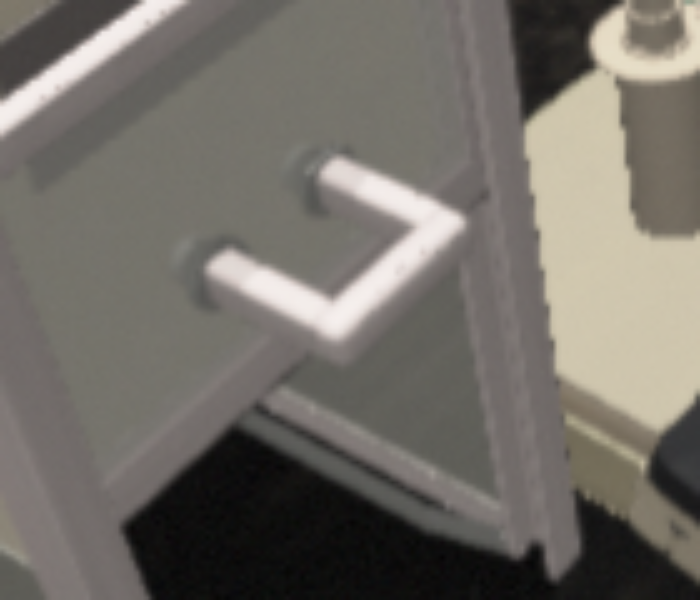

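```bash
python3 - <<'E'
from h import *
np.set_printoptions(precision=4,suppress=True)
a=.053;o=np.array([.642,.275,0]);X=np.array([np.cos(a),np.sin(a),0]);Y=np.array([-np.sin(a),np.cos(a),0])
f=lambda z:proj('scene',[o-.058*X+s*.03*Y+[0,0,z] for s in(1,-1)]).round(1).tolist()
print(f(.108),f(.098),"meas",[203.6,282.7],[224.5,261.8])
im0=cv2.imread('pics/scene0.png')
cv2.imwrite('pics/z0.png',cv2.resize(im0[200:310,140:260],None,fx=5,fy=5))
t5=cv2.imread('pics/t5.png');t0=cv2.imread('pics/top0.png')
cv2.imwrite('pics/zt.png',np.hstack([cv2.resize(t0[145:225,110:190+50],None,fx=3,fy=5),cv2.resize(t5[145:225,110:240],None,fx=3,fy=5)]))
E
```

```text
[[205.1, 285.1], [226.9, 261.2]] [[205.9, 288.4], [227.4, 264.6]] meas [203.6, 282.7] [224.5, 261.8]
```

View pics/z0.png

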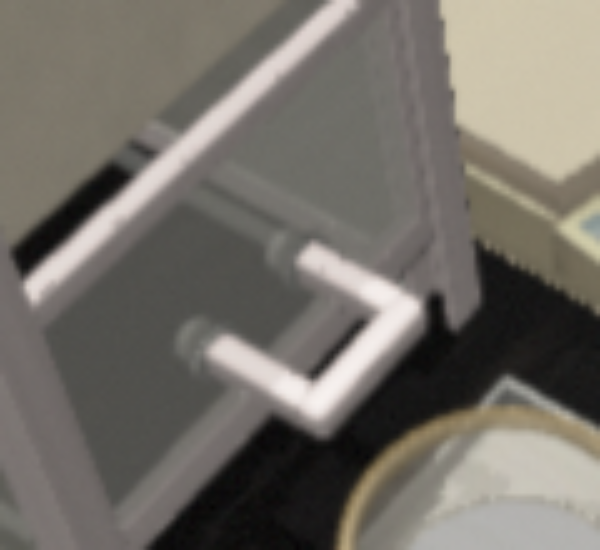

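View pics/zt.png

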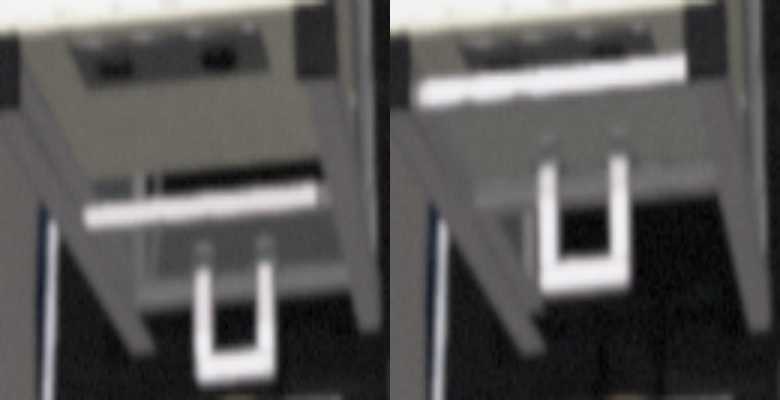

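```bash
python3 - <<'E'
from h import *
np.set_printoptions(precision=4,suppress=True)
a=.053;o=np.array([.642,.275,0]);X=np.array([np.cos(a),np.sin(a),0]);Y=np.array([-np.sin(a),np.cos(a),0])
def onx(n,uv,x):
    C,D=ray(n,uv);t=(x-(C-o)@X)/(D@X);P=C+D*t[:,None];return np.c_[(P-o)@X,(P-o)@Y,P[:,2]]
z0=lambda p:np.array(p)/5+[140,200]
z5=lambda p:np.array(p)/5+[120,150]
print("handle0",onx("scene",z0([[313,415],[425,308]]),-.058))
print("handle5",onx("scene",z5([[330,345],[465,222]]),-.058))
print("sash bottom0",onx("scene",z0([[148,545],[430,255]]),-.005))
print("sash bottom5",onx("scene",z5([[122,520],[300,355]]),-.005))
print("sash top front 0",onx("scene",z0([[37,303],[352,10]]),-.005))
T0=lambda p:np.array(p)/[3,5]+[110,145]
T5=lambda p:(np.array(p)-[390,0])/[3,5]+[110,145]
print(onx("top",T0([[85,229],[318,207]]),-.005),onx("top",T5([[420,108],[686,80]]),-.005))
print(onx("top",T0([[198,385],[275,376]]),-.058),onx("top",T5([[540,298],[630,290]]),-.058))
E
```

```text
handle0 [[-0.058   0.034   0.1191]
 [-0.058  -0.0253  0.1121]]
handle5 [[-0.058   0.0352  0.2763]
 [-0.058  -0.0238  0.2763]]
sash bottom0 [[-0.005   0.0778  0.0495]
 [-0.005  -0.0847  0.044 ]]
sash bottom5 [[-0.005   0.0841  0.2139]
 [-0.005   0.006   0.2151]]
sash top front 0 [[-0.005   0.0835  0.1971]
 [-0.005  -0.0662  0.1978]]
[[-0.005   0.0941  0.1965]
 [-0.005  -0.0745  0.1949]] [[-0.005   0.0862  0.3585]
 [-0.005  -0.0799  0.3602]]
[[-0.058   0.0304  0.1054]
 [-0.058  -0.0296  0.1083]] [[-0.058   0.0318  0.2668]
 [-0.058  -0.0285  0.2655]]
```

```bash
python3 -m inch '[[[0,0,0,0,-0.033,0,0],[0,0,0,0,-0.033,0,0],[0,0,0,0,0,0,0],[0,0,0,0,0,0,0]]]'; python3 st.py .4116 .2717 .06 8 .022
python3 -c "
from h import *
cv2.imwrite('pics/s6.png',cv2.resize(grab_frame('scene')[220:420,180:380],None,fx=3,fy=3))"
```

```text
t: 10.7
eef_pos: [0.4004, 0.2735, 0.1139]
ee_rot: [3.136, -0.191, 0.016]
force: [-0.4, -0.7, -0.0]
width: 0.0878
t10.70 p [0.4004 0.2735 0.1139] rpy [ 3.1359 -0.1907  0.0161] w0.0878 F [-0.4205 -0.7057 -0.0395] q [ 1.1397  0.0685 -0.7856  0.2872 -0.6586  0.224 ]
rot norm [ 0.0021 -0.0163 -0.0019] shift(now frame) norm [0.0015 0.0033 0.1102] shift(after rot) norm [0.0071 0.004  0.1099] dist 0.05511348547641695
```

View pics/s6.png

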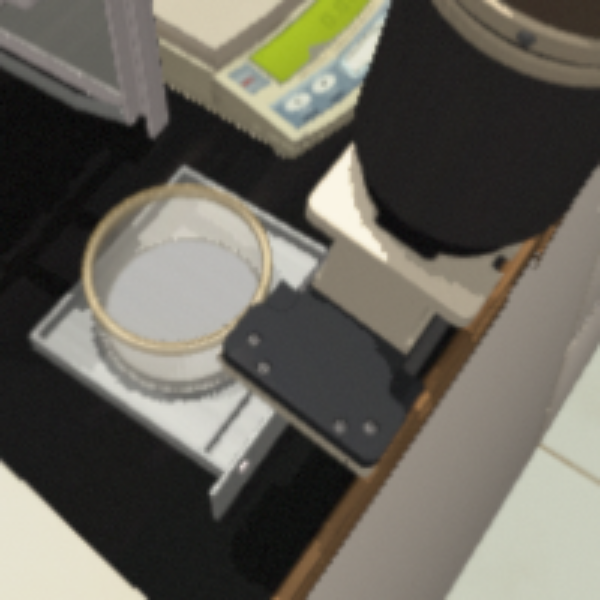

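```bash
python3 -m inch '[[[0.0035,0.002,0.055,0.001,-0.008,-0.001,0],[0.0035,0.002,0.055,0.001,-0.008,-0.001,0],[0,0,0,0,0,0,0],[0,0,0,0,0,0,0]]]'; python3 st.py .4116 .2717 .0085 8 .022
```

```text
t: 11.15
eef_pos: [0.4124, 0.2703, 0.0597]
ee_rot: [3.138, -0.139, 0.025]
force: [-0.6, 0.2, -0.5]
width: 0.0875
t11.15 p [0.4124 0.2703 0.0597] rpy [ 3.1382 -0.1387  0.0247] w0.0875 F [-0.6139  0.2    -0.5215] q [ 1.0711  0.1834 -0.783   0.2343 -0.5498  0.3274]
rot norm [0.0009 0.0003 0.0008] shift(now frame) norm [-0.0156 -0.0031  0.1013] shift(after rot) norm [-0.0157 -0.0028  0.1013] dist 0.05126502115805774
```

```bash
python3 -m inch '[[[-0.005,-0.001,0.034,0,0,0,0],[-0.005,-0.001,0.034,0,0,0,0],[-0.005,-0.001,0.033,0,0,0,0],[0,0,0,0,0,0,0],[0,0,0,0,0,0,0]]]'; python3 st.py .4116 .2717 .0085 8 .022
python3 -c "
from h import *
cv2.imwrite('pics/s7.png',cv2.resize(grab_frame('scene')[220:420,180:380],None,fx=3,fy=3))"
```

```text
t: 11.65
eef_pos: [0.412, 0.2732, 0.0099]
ee_rot: [3.141, -0.139, 0.026]
force: [0.2, -0.6, 0.1]
width: 0.0876
t11.65 p [0.412  0.2732 0.0099] rpy [ 3.1409 -0.1391  0.0256] w0.0876 F [ 0.1728 -0.6216  0.0697] q [ 1.0627  0.2712 -0.8628  0.3247 -0.3846  0.2356]
rot norm [0.0001 0.0002 0.0011] shift(now frame) norm [-0.0013  0.003   0.0026] shift(after rot) norm [-0.0013  0.003   0.0025] dist 0.002075098086476665
```

View pics/s7.png

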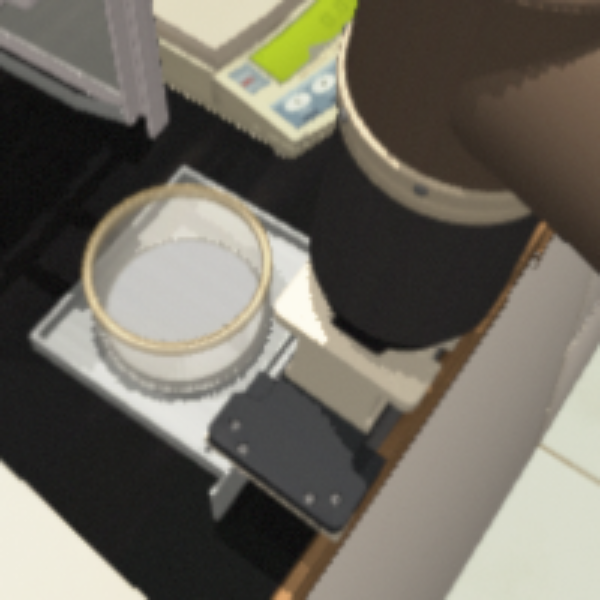

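```bash
python3 -m inch '[[[0,0.002,0.001,0,0,0,0.3],[0,0,0,0,0,0,0.6],[0,0,0,0,0,0,0.6],[0,0,0,0,0,0,0.6],[0,0,0,0,0,0,0.6],[0,0,0,0,0,0,0.6]]]' 15; python3 st.py .51 .275 .009 8 .053
```

```text
t: 12.3
eef_pos: [0.4124, 0.2724, 0.0084]
ee_rot: [3.141, -0.138, 0.025]
force: [-2.1, 0.3, 1.3]
width: 0.0521
t12.30 p [0.4124 0.2724 0.0084] rpy [ 3.1412 -0.1384  0.025 ] w0.0521 F [-2.0647  0.2707  1.2804] q [ 1.0601  0.2736 -0.8646  0.326  -0.3801  0.2358]
rot norm [ 0.0013  0.0004 -0.0088] shift(now frame) norm [ 0.1936 -0.0004  0.0258] shift(after rot) norm [0.1935 0.0051 0.026 ] dist 0.09767212531741093
```

```bash
python3 -m inch '[[[0.004,0.0006,0.0005,0,0,-0.0005,0.6],[0.0095,0.0014,0.0013,0,0,-0.0009,0.6],[0.0095,0.0014,0.0013,0,0,-0.0009,0.6],[0.0095,0.0014,0.0013,0,0,-0.0009,0.6],[0.0095,0.0014,0.0013,0,0,-0.0009,0.6],[0.0095,0.0014,0.0013,0,0,-0.0009,0.6],[0.0095,0.0014,0.0013,0,0,-0.0009,0.6],[0.0095,0.0014,0.0013,0,0,-0.0009,0.6],[0.0095,0.0014,0.0013,0,0,-0.0009,0.6],[0.0095,0.0014,0.0013,0,0,-0.0005,0.6],[0,0,0,0,0,0,0.6]]]'; python3 st.py .50 .2693 .0085 8 .053
python3 -c "
from h import *
cv2.imwrite('pics/s8.png',cv2.resize(grab_frame('scene')[180:400,150:350],None,fx=2.7,fy=2.7));cv2.imwrite('pics/t8.png',cv2.resize(grab_frame('top')[150:320,100:300],None,fx=3,fy=3))"
```

```text
t: 13.4
eef_pos: [0.4576, 0.2669, 0.0084]
ee_rot: [3.137, -0.138, 0.05]
force: [-0.4, -1.7, 2.0]
width: 0.0517
t13.40 p [0.4576 0.2669 0.0084] rpy [ 3.1369 -0.1378  0.0504] w0.0517 F [-0.4318 -1.6655  1.9778] q [ 0.9696  0.3186 -0.7757  0.2841 -0.4111  0.3942]
rot norm [ 0.0016  0.0006 -0.0008] shift(now frame) norm [ 0.0841 -0.0007  0.0114] shift(after rot) norm [ 0.0841 -0.0004  0.0115] dist 0.04243249622223719
```

View pics/s8.png

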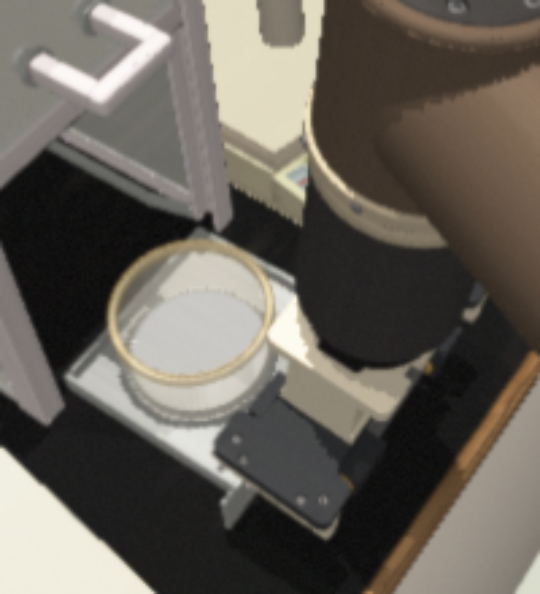

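View pics/t8.png

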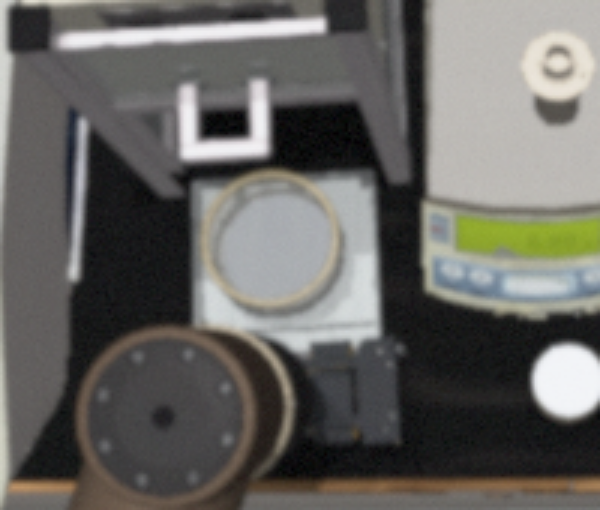

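```bash
python3 - <<'E'
from h import *
np.set_printoptions(precision=4,suppress=True)
T=lambda p:np.array(p)/3+[100,150]
a=.053;o=np.array([.642,.2768,0]);X=np.array([np.cos(a),np.sin(a),0]);Y=np.array([-np.sin(a),np.cos(a),0])
h=lambda P:np.c_[(P-o)@X,(P-o)@Y]
print("tray back",h(onz("top",T([[191,174],[379,171]]),.016)), h(onz("scene",np.array([[66,375],[203,230]])/2.7+[150,180],.016)))
print("feet",h(onz("top",T([[160,198],[184,197],[387,185],[410,184]]),0)),h(onz("scene",np.array([[28,424],[62,408],[215,228],[231,214]])/2.7+[150,180],0)))
E
```

```text
tray back [[ 0.0008  0.0758]
 [-0.0062 -0.0815]] [[-0.0074  0.0753]
 [-0.0103 -0.0725]]
feet [[-0.0143  0.1056]
 [-0.0147  0.0853]
 [-0.0147 -0.0864]
 [-0.015  -0.1059]] [[-0.0024  0.1121]
 [-0.0137  0.0906]
 [-0.0082 -0.0877]
 [-0.0104 -0.1053]]
```

```bash
python3 - <<'E'
from h import *
im=cv2.imread('pics/t8.png')
cv2.imwrite('pics/t8z.png',cv2.resize(im[150:380,170:420],None,fx=3,fy=2.6))
E
```

```text
(no output)
```

View pics/t8z.png

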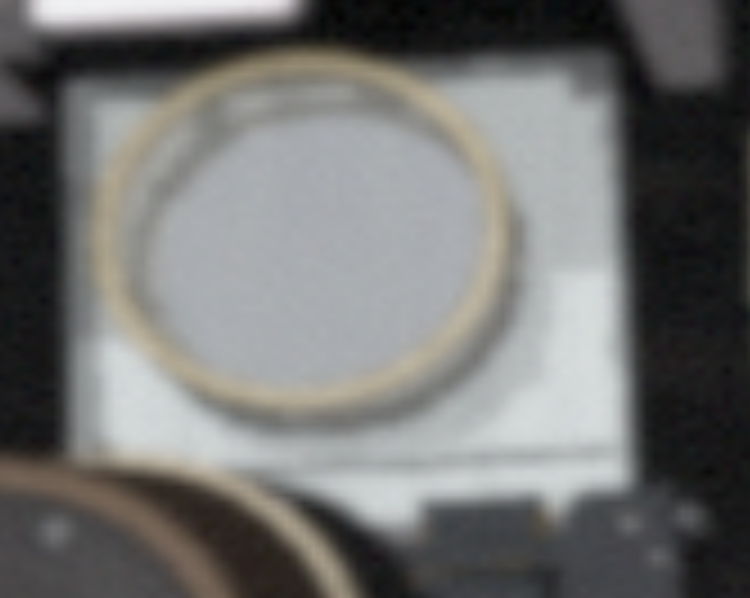

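```bash
python3 -m inch '[[[0.005,0,0.0007,0,0,0,0.6],[0.0099,0,0.0014,0,0,0,0.6],[0.0099,0,0.0014,0,0,0,0.6],[0.0099,0,0.0014,0,0,0,0.6],[0.0099,0,0.0014,0,0,0,0.6],[0.0099,0,0.0014,0,0,0,0.6],[0.0099,0,0.0014,0,0,0,0.6],[0.0099,0,0.0014,0,0,0,0.6],[0.0099,0,0.0014,0,0,0,0.6],[0.0099,0,0.0014,0,0,0,0.6],[0.0099,0,0.0014,0,0,0,0.6],[0.0099,0,0.0014,0,0,0,0.6],[0.0099,0,0.0014,0,0,0,0.6],[0.0099,0,0.0014,0,0,0,0.6],[0.005,0,0.0007,0,0,0,0.6],[0,0,0,0,0,0,0.6]]]'; python3 st.py .53 .2709 .0085 20 .053
python3 -c "
from h import *
cv2.imwrite('pics/s9.png',cv2.resize(grab_frame('scene')[150:400,120:340],None,fx=2.4,fy=2.4))"
```

```text
t: 15.1
eef_pos: [0.5265, 0.2697, 0.0083]
ee_rot: [3.136, -0.137, 0.05]
force: [-9.7, -1.3, 9.4]
width: 0.0521
t15.10 p [0.5265 0.2697 0.0083] rpy [ 3.1357 -0.1365  0.0504] w0.0521 F [-9.6918 -1.2952  9.3822] q [ 0.8652  0.3957 -0.6193  0.2266 -0.4765  0.5582]
rot norm [ 0.0021  0.0677 -0.0006] shift(now frame) norm [ 0.0071 -0.002   0.0005] shift(after rot) norm [ 0.0068 -0.002   0.002 ] dist 0.0036863718184620043
```

View pics/s9.png

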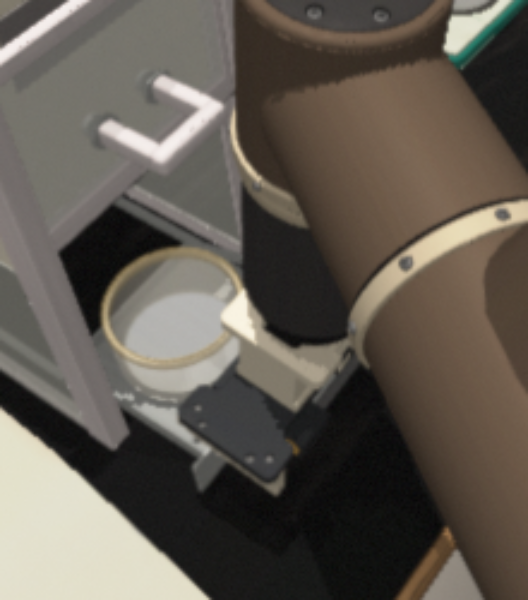

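```bash
python3 -m inch '[[[0,0,0,0,0,0,0.3],[0,0,0,0,0,0,0.2],[0,0,0,0,0,0,0.2],[0,0,-0.002,0,0.034,0,0.2],[0.006,0,-0.001,0.002,0.034,-0.001,0.2],[0,0,0,0,0,0,0.2],[0,0,0,0,0,0,0.2]]]'; python3 st.py .532 .2709 .0085 20 .053
```

```text
t: 15.85
eef_pos: [0.5686, 0.2498, 0.0243]
ee_rot: [3.101, -0.258, 0.036]
force: [1.2, 0.8, 0.3]
width: 0.0701
t15.85 p [0.5686 0.2498 0.0243] rpy [ 3.1012 -0.2584  0.0364] w0.0701 F [1.1583 0.7656 0.3002] q [ 0.7911  0.3666 -0.7697  0.6605 -0.3396  0.1954]
rot norm [ 0.0144  0.0289 -0.0045] shift(now frame) norm [-0.0772 -0.0452  0.0104] shift(after rot) norm [-0.0773 -0.046   0.0054] dist 0.04505580854959769
```

```bash
python3 -c "
from h import *
cv2.imwrite('pics/s10.png',cv2.resize(grab_frame('scene')[150:400,120:340],None,fx=2.4,fy=2.4));cv2.imwrite('pics/t10.png',cv2.resize(grab_frame('top')[150:320,100:300],None,fx=3,fy=3))"; python3 st.py .532 .2709 .0085 20 .053
```

```text
t15.95 p [0.5685 0.2502 0.0242] rpy [ 3.1009 -0.2583  0.036 ] w0.0701 F [-0.1947 -0.6176  0.0077] q [ 0.7919  0.3669 -0.7694  0.6605 -0.3401  0.1943]
rot norm [ 0.0145  0.029  -0.0046] shift(now frame) norm [-0.077  -0.0445  0.0102] shift(after rot) norm [-0.0771 -0.0453  0.0053] dist 0.04476543729062835
```

View pics/s10.png

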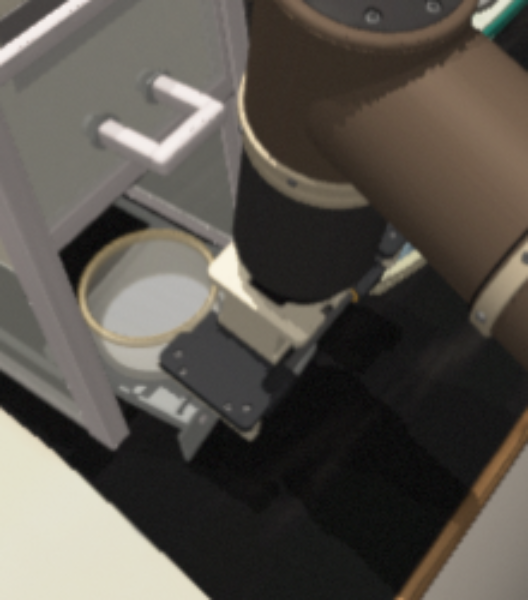

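View pics/t10.png

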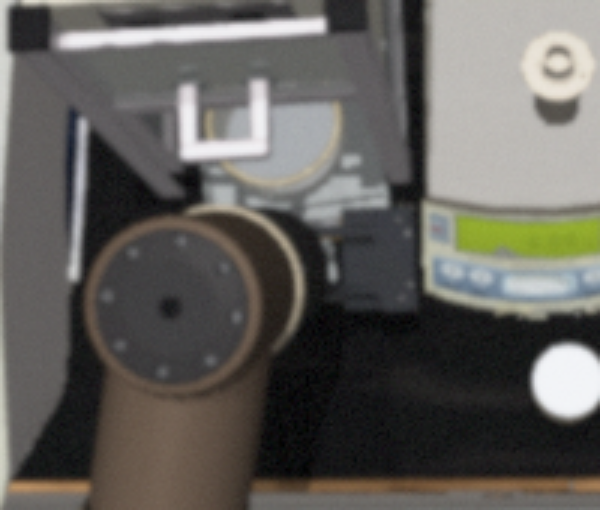

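```bash
python3 - <<'E'
from h import *
np.set_printoptions(precision=4,suppress=True)
a=.053;o=np.array([.641,.2768,0]);X=np.array([np.cos(a),np.sin(a),0]);Y=np.array([-np.sin(a),np.cos(a),0])
h=lambda P:np.c_[(P-o)@X,(P-o)@Y]
S=lambda p:np.array(p)/2.4+[120,150]
T=lambda p:np.array(p)/3+[100,150]
print("plate left end top",h(onz("scene",S([[181,447]]),.038)))
print("TCP",h(np.array([[.5685,.2502,0]])))
print("dish rim",h(onz("scene",S([[150,288]]),.06)))
cv2.imwrite('pics/t10z.png',cv2.resize(cv2.imread('pics/t10.png')[150:330,170:430],None,fx=3,fy=3))
cv2.imwrite('pics/s10z.png',cv2.resize(cv2.imread('pics/s10.png')[200:480,60:420],None,fx=2.1,fy=2.1))
E
```

```text
plate left end top [[-0.0723  0.0873]]
TCP [[-0.0738 -0.0227]]
dish rim [[0.0278 0.0038]]
```

View pics/t10z.png

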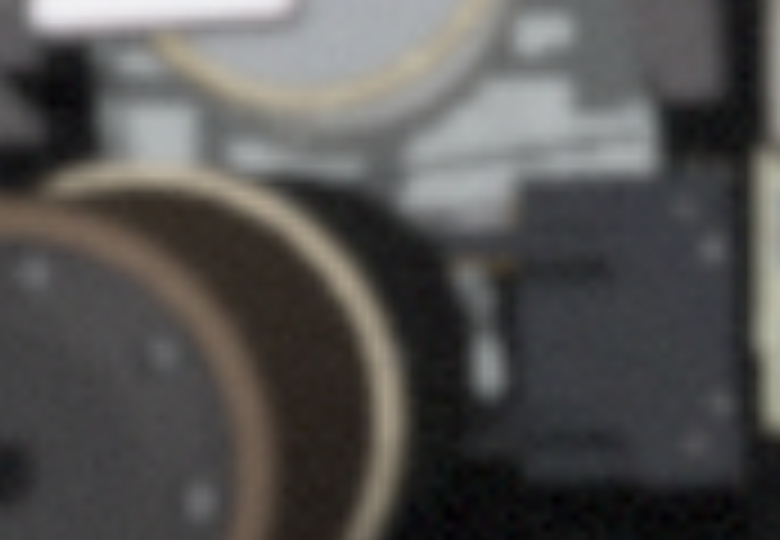

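View pics/s10z.png

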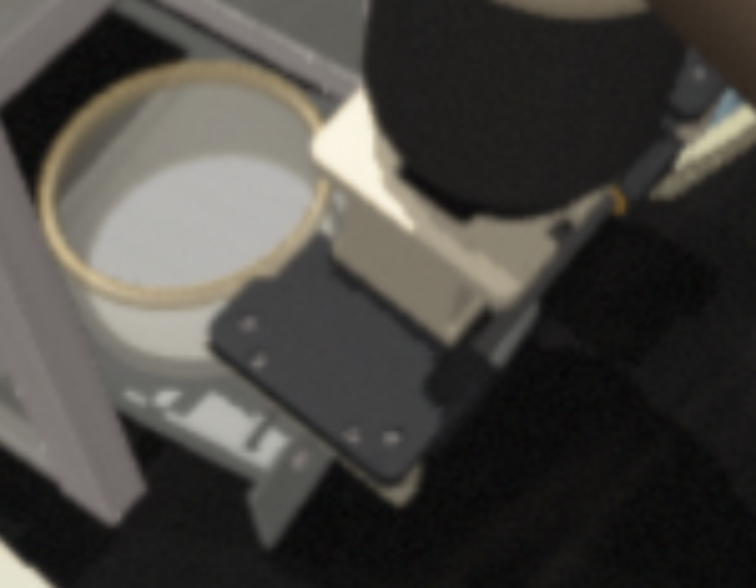

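```bash
python3 -m inch '[[[0.003,0,-0.010,0,0,0,0.2],[0.005,0,-0.019,0,0,0,0.2],[0.005,0,-0.019,0,0,0,0.2],[0.005,0,-0.019,0,0,0,0.2],[0.003,0,-0.010,0,0,0,0.2],[0,0,0,0,0,0,0]]]'; python3 st.py .53 .2709 .065 14.8 .053
python3 -c "
from h import *
cv2.imwrite('pics/s11.png',cv2.resize(grab_frame('scene')[150:400,120:340],None,fx=2.4,fy=2.4));cv2.imwrite('pics/t11.png',cv2.resize(grab_frame('top')[150:320,100:300],None,fx=3,fy=3))"
```

```text
t: 16.55
eef_pos: [0.5688, 0.2529, 0.0647]
ee_rot: [3.102, -0.26, 0.038]
force: [0.0, 0.5, -0.0]
width: 0.0739
t16.55 p [0.5688 0.2529 0.0647] rpy [ 3.1017 -0.2597  0.0379] w0.0739 F [ 0.0192  0.4978 -0.0141] q [ 0.8296  0.3151 -0.6839  0.4899 -0.464   0.3455]
rot norm [ 0.0139 -0.0003 -0.0047] shift(now frame) norm [-0.0735 -0.0381 -0.0217] shift(after rot) norm [-0.0729 -0.0401 -0.0199] dist 0.04278057741532783
```

View pics/s11.png

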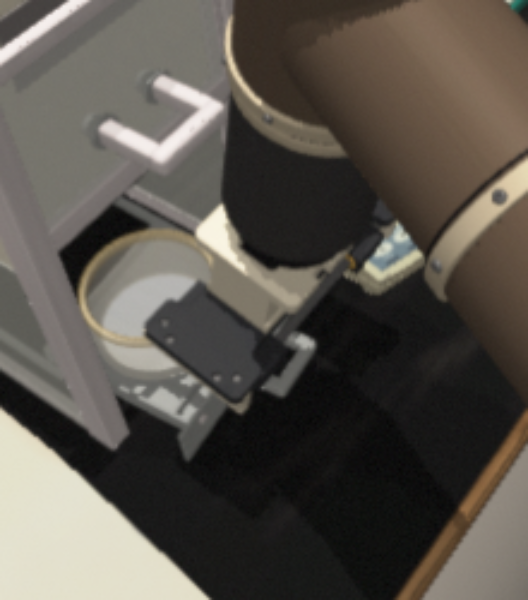

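View pics/t11.png

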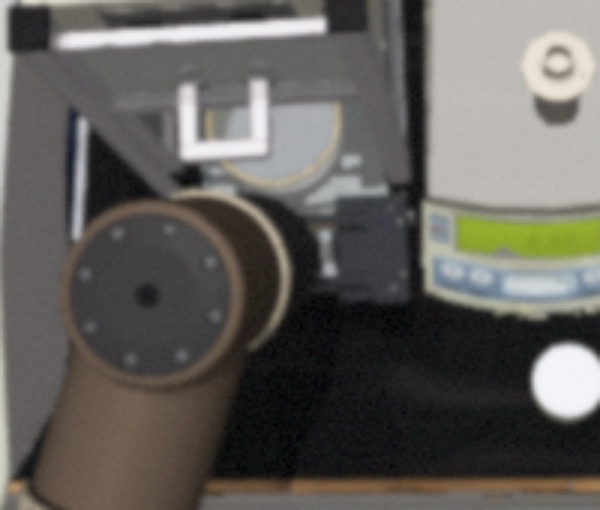

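```bash
python3 - <<'E'
from h import *
np.set_printoptions(precision=4,suppress=True)
a=.053;o=np.array([.641,.2768,0]);X=np.array([np.cos(a),np.sin(a),0]);Y=np.array([-np.sin(a),np.cos(a),0])
h=lambda P:np.c_[(P-o)@X,(P-o)@Y]
S=lambda p:np.array(p)/2.4+[120,150]
P=onz("scene",S([[315,343],[276,390]]),.032);print(P,h(P))
print(h(onz("scene",S([[181,447]]),.038)))
E
python3 -m inch '[[[-0.015,-0.008,-0.004,0.002,0,-0.001,0],[-0.015,-0.008,-0.004,0.002,0,-0.001,0],[-0.015,-0.008,-0.004,0.002,0,-0.001,0],[-0.015,-0.008,-0.004,0.003,0,-0.001,0],[-0.02,-0.008,-0.008,0.003,0,-0.001,0],[-0.02,0,-0.008,0.002,0,-0.001,0],[-0.02,0,-0.008,0,0,0,0],[0,0,0,0,0,0,0]]]'; python3 st.py .51 .2709 .09 20 .053
python3 -c "
from h import *
cv2.imwrite('pics/s12.png',cv2.resize(grab_frame('scene')[150:400,120:340],None,fx=2.4,fy=2.4));cv2.imwrite('pics/t12.png',cv2.resize(grab_frame('top')[150:320,100:300],None,fx=3,fy=3))"
```

```text
[[0.5435 0.2322 0.032 ]
 [0.5414 0.2821 0.032 ]] [[-0.0998 -0.0394]
 [-0.0992  0.0106]]
[[-0.0723  0.0873]]
t: 17.45
eef_pos: [0.5036, 0.2687, 0.0678]
ee_rot: [3.139, -0.259, 0.059]
force: [0.3, -0.6, -0.2]
width: 0.0875
t17.45 p [0.5036 0.2687 0.0678] rpy [ 3.1389 -0.259   0.0586] w0.0875 F [ 0.2538 -0.6213 -0.2195] q [ 0.928   0.2319 -0.8038  0.5104 -0.4159  0.2445]
rot norm [0.0003 0.0287 0.0018] shift(now frame) norm [ 0.024  -0.0035 -0.0395] shift(after rot) norm [ 0.0274 -0.0036 -0.0372] dist 0.02317687546097788
```

View pics/s12.png

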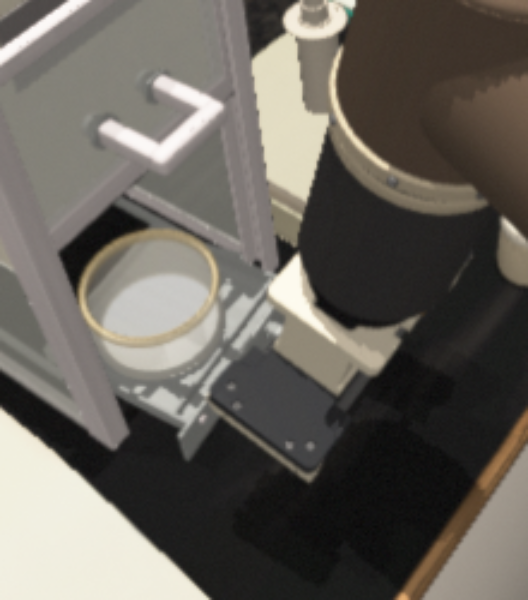

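View pics/t12.png

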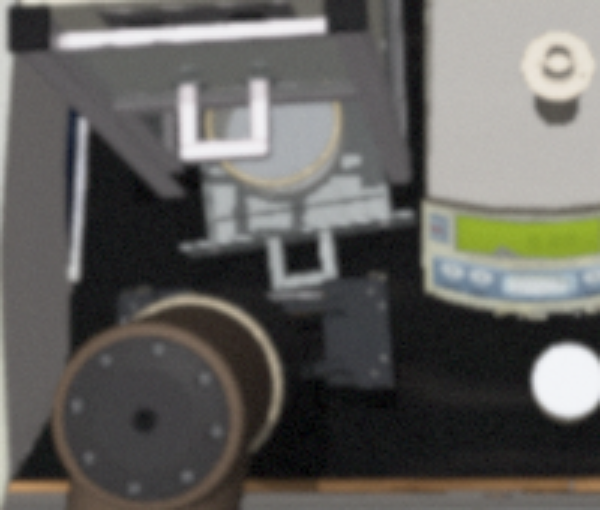

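```bash
python3 - <<'E'
from h import *
np.set_printoptions(precision=4,suppress=True)
a=.053;o=np.array([.641,.2768,0]);X=np.array([np.cos(a),np.sin(a),0]);Y=np.array([-np.sin(a),np.cos(a),0])
h=lambda P:np.c_[(P-o)@X,(P-o)@Y]
T=lambda p:np.array(p)/3+[100,150]
S=lambda p:np.array(p)/2.4+[120,150]
print("plate top",h(onz("top",T([[180,250],[412,214]]),.038)),h(onz("scene",S([[181,447],[281,300]]),.038)))
print("handle front",h(onz("top",T([[271,288],[339,277]]),.032)),"legs at plate",h(onz("top",T([[268,240],[334,231]]),.032)))
print("TCP",h(np.array([[.5036,.2687,0]])))
E
```

```text
plate top [[-0.0673  0.0807]
 [-0.0487 -0.109 ]] [[-0.0723  0.0873]
 [-0.0555 -0.0547]]
handle front [[-0.1019  0.0083]
 [-0.0961 -0.0471]] legs at plate [[-0.062   0.0099]
 [-0.0577 -0.0443]]
TCP [[-0.1376 -0.0008]]
```

```bash
python3 -m inch '[[[0,0,-0.006,0,0,-0.006,0],[0,0,0,0,0,-0.007,0],[0,0,0,0,0,-0.007,0],[0,0,0,0,0,-0.007,0],[0,0,0,0,0,-0.003,0],[0,0,0,0,0,0,0]]]'; python3 st.py .556 .2552 .06 15 .151
```

```text
t: 18.15
eef_pos: [0.5042, 0.269, 0.0703]
ee_rot: [3.114, -0.257, 0.156]
force: [0.1, 1.1, -0.5]
width: 0.0875
t18.15 p [0.5042 0.269  0.0703] rpy [ 3.1137 -0.2573  0.1558] w0.0875 F [ 0.0613  1.0638 -0.5476] q [ 0.9295  0.2296 -0.7966  0.5002 -0.425   0.3482]
rot norm [0.0085 0.0014 0.0015] shift(now frame) norm [0.0896 0.0422 0.046 ] shift(after rot) norm [0.0896 0.043  0.0453] dist 0.05461271072341139
```

```bash
python3 -m inch '[[[0.015,0.007,0.0075,0.002,0,0,0],[0.015,0.007,0.0075,0.002,0,0,0],[0.015,0.007,0.0075,0.002,0,0,0],[0.015,0.007,0.0075,0.002,0,0,0],[0.015,0.007,0.0075,0,0,0,0],[0.015,0.007,0.0075,0,0,0,0],[0,0,0,0,0,0,0]]]'; python3 st.py .556 .2552 .0085 15 .151
python3 -c "
from h import *
cv2.imwrite('pics/s13.png',cv2.resize(grab_frame('scene')[200:370,150:320],None,fx=3.5,fy=3.5));cv2.imwrite('pics/t13.png',cv2.resize(grab_frame('top')[150:320,100:300],None,fx=3,fy=3))"
```

```text
t: 18.85
eef_pos: [0.557, 0.2554, 0.06]
ee_rot: [3.139, -0.257, 0.155]
force: [-1.1, 0.0, -0.2]
width: 0.0875
t18.85 p [0.557  0.2554 0.06  ] rpy [ 3.1389 -0.2573  0.1546] w0.0875 F [-1.144   0.0018 -0.204 ] q [ 0.8236  0.2959 -0.7089  0.4271 -0.3965  0.5202]
rot norm [0.0006 0.0014 0.0011] shift(now frame) norm [-0.0282 -0.0001  0.099 ] shift(after rot) norm [-0.0286  0.0002  0.0989] dist 0.05147856347105806
```

View pics/s13.png

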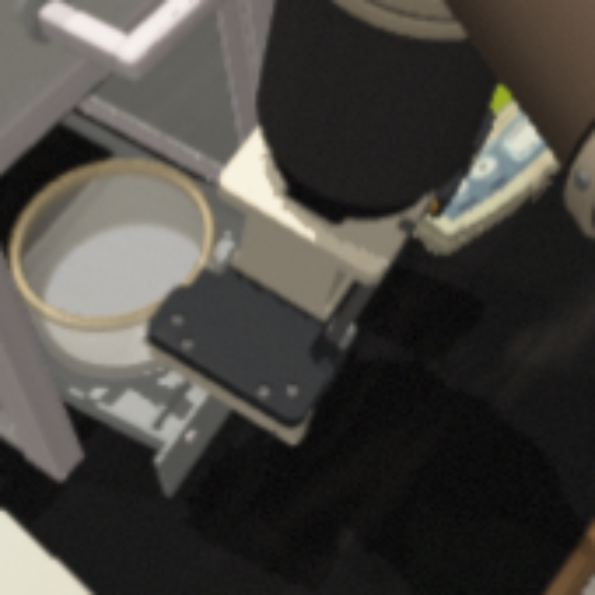

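View pics/t13.png

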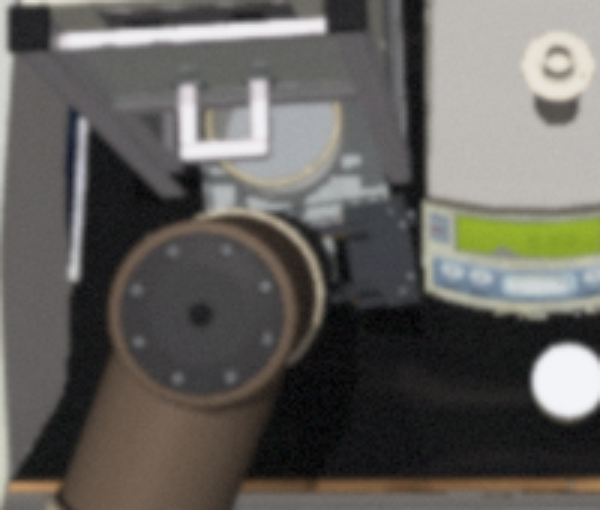

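```bash
python3 -m inch '[[[-0.001,-0.007,0,0,0,0.005,0],[-0.001,-0.007,0,0,0,0.005,0],[0,0,0,0,0,0.003,0],[0,0,0,0,0,0,0]]]'; python3 st.py .5556 .2622 .0085 15 .11
```

```text
t: 19.35
eef_pos: [0.5538, 0.2629, 0.0602]
ee_rot: [-3.133, -0.257, 0.113]
force: [0.4, 0.2, -0.3]
width: 0.0875
t19.35 p [0.5538 0.2629 0.0602] rpy [-3.1331 -0.2575  0.1134] w0.0875 F [ 0.4465  0.1974 -0.283 ] q [ 0.8376  0.2962 -0.7092  0.4319 -0.3983  0.4625]
rot norm [-0.003   0.0014  0.001 ] shift(now frame) norm [-0.023   0.0026  0.1008] shift(after rot) norm [-0.0235  0.0017  0.1007] dist 0.05172741326316881
```

```bash
python3 -m inch '[[[-0.005,0.0005,0.02,-0.001,0,0,0],[-0.005,0.0005,0.02,-0.001,0,0,0],[-0.005,0.0005,0.02,-0.001,0,0,0],[-0.004,0,0.02,0,0,0,0],[-0.004,0,0.02,0,0,0,0],[0,0,0,0,0,0,0],[0,0,0,0,0,0,0]]]'; python3 st.py .5556 .2622 .0085 15 .11
```

```text
t: 20.05
eef_pos: [0.5558, 0.2613, 0.0088]
ee_rot: [3.14, -0.257, 0.113]
force: [0.2, -0.7, 1.1]
width: 0.0875
t20.05 p [0.5558 0.2613 0.0088] rpy [ 3.1397 -0.257   0.1129] w0.0875 F [ 0.1737 -0.7457  1.1257] q [ 0.7572  0.3666 -0.8462  0.8006 -0.2164  0.1535]
rot norm [0.0004 0.0015 0.0009] shift(now frame) norm [-0.0003 -0.0018  0.0006] shift(after rot) norm [-0.0003 -0.0018  0.0006] dist 0.0009429225941333098
```

```bash
python3 -m inch '[[[0,0,0,0,0,0,0.2],[0,0,0,0,0,0,0.4],[0,0,0,0,0,0,0.6],[0,0,0,0,0,0,0.6],[0,0,0,0,0,0,0.6],[0,0,0,0,0,0,0.6],[0,0,0,0,0,0,0.6]]]' 20; python3 st.py .5556 .2622 .0085 15 .11
python3 -c "
from h import *
cv2.imwrite('pics/s14.png',cv2.resize(grab_frame('scene')[200:370,150:320],None,fx=3.5,fy=3.5));cv2.imwrite('pics/t14.png',cv2.resize(grab_frame('top')[150:320,100:300],None,fx=3,fy=3))"
```

```text
t: 20.75
eef_pos: [0.5555, 0.261, 0.0088]
ee_rot: [3.139, -0.257, 0.112]
force: [-2.0, -5.3, 5.9]
width: 0.0521
t20.75 p [0.5555 0.261  0.0088] rpy [ 3.1391 -0.2569  0.1124] w0.0521 F [-2.0476 -5.2795  5.9138] q [ 0.7567  0.3662 -0.8475  0.8033 -0.2165  0.1507]
rot norm [0.0006 0.0015 0.0007] shift(now frame) norm [ 0.0003 -0.0024  0.0007] shift(after rot) norm [ 0.0003 -0.0024  0.0007] dist 0.0012873515270089566
```

View pics/s14.png

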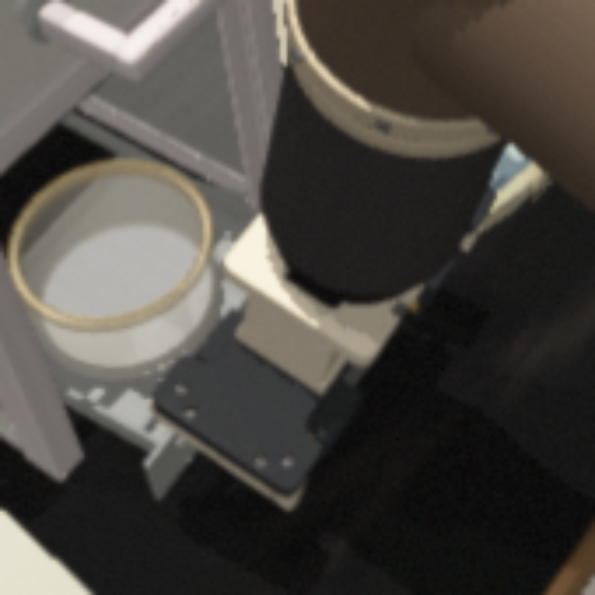

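View pics/t14.png

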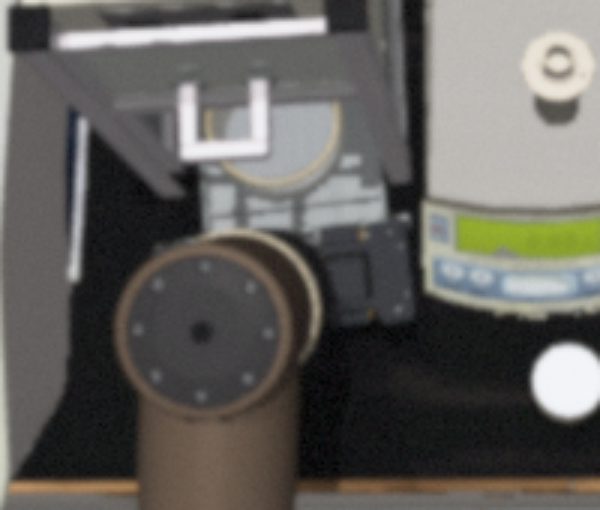

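```bash
python3 -m inch '[[[0.002,-0.003,0.0005,0,0,0.0027,0.6],[0.002,-0.003,0.0005,0,0,0.0027,0.6],[0.002,-0.003,0.0005,0,0,0.0027,0.6],[0.002,-0.003,0.0005,0,0,0.0027,0.6],[0.002,-0.003,0.0005,0,0,0.0027,0.6],[0.002,-0.003,0.0005,0,0,0.0027,0.6],[0.002,-0.003,0.0005,0,0,0.0027,0.6],[0,0,0,0,0,0,0.6]]]'; python3 st.py .565 .2728 .0085 15 .053
python3 -c "
from h import *
cv2.imwrite('pics/s15.png',cv2.resize(grab_frame('scene')[200:370,150:320],None,fx=3.5,fy=3.5));cv2.imwrite('pics/t15.png',cv2.resize(grab_frame('top')[150:320,100:300],None,fx=3,fy=3))"
```

```text
t: 21.65
eef_pos: [0.5609, 0.2709, 0.0085]
ee_rot: [-3.13, -0.255, 0.051]
force: [-5.8, -6.1, 9.0]
width: 0.0515
t21.65 p [0.5609 0.2709 0.0085] rpy [-3.1305 -0.2554  0.0505] w0.0515 F [-5.8228 -6.0638  8.9918] q [ 0.781   0.3811 -0.8107  0.7381 -0.2405  0.1344]
rot norm [-0.0033  0.002  -0.0008] shift(now frame) norm [ 0.008  -0.0033  0.0022] shift(after rot) norm [ 0.008  -0.0033  0.0022] dist 0.004470786429863383
```

View pics/t15.png

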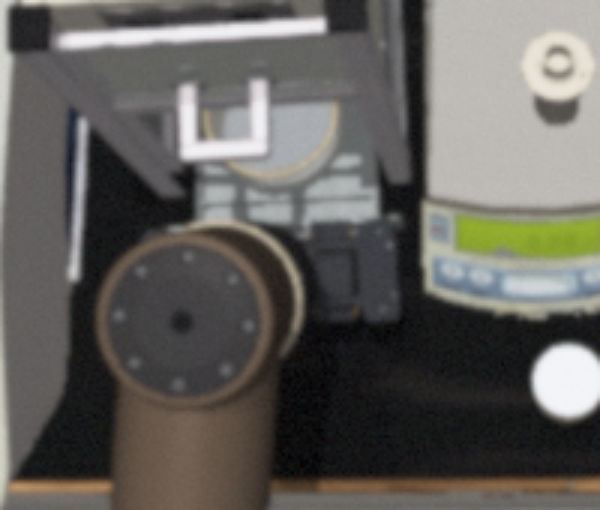

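```bash
python3 -m inch '[[[0.004,-0.0005,0.001,0,0,0,0.6],[0.0077,-0.0006,0.002,0,0,0,0.6],[0.0077,-0.0006,0.002,0,0,0,0.6],[0.0077,-0.0006,0.002,0,0,0,0.6],[0.0077,-0.0006,0.002,0,0,0,0.6],[0.004,0,0.001,0,0,0,0.6],[0,0,0,0,0,0,0.6]]]'; python3 st.py .6 .275 .0085 15 .053
python3 -c "
from h import *
cv2.imwrite('pics/s16.png',cv2.resize(grab_frame('scene')[130:370,110:330],None,fx=2.5,fy=2.5))"
```

```text
t: 22.45
eef_pos: [0.5812, 0.275, 0.0085]
ee_rot: [-3.129, -0.256, 0.052]
force: [-3.7, -1.8, 2.0]
width: 0.0517
t22.45 p [0.5812 0.275  0.0085] rpy [-3.1286 -0.2557  0.0519] w0.0517 F [-3.7002 -1.7615  2.0011] q [ 0.7812  0.4076 -0.7441  0.6397 -0.2693  0.2371]
rot norm [-0.004   0.0019 -0.0004] shift(now frame) norm [0.0364 0.0021 0.0095] shift(after rot) norm [0.0364 0.002  0.0098] dist 0.018848374876010612
```

View pics/s16.png

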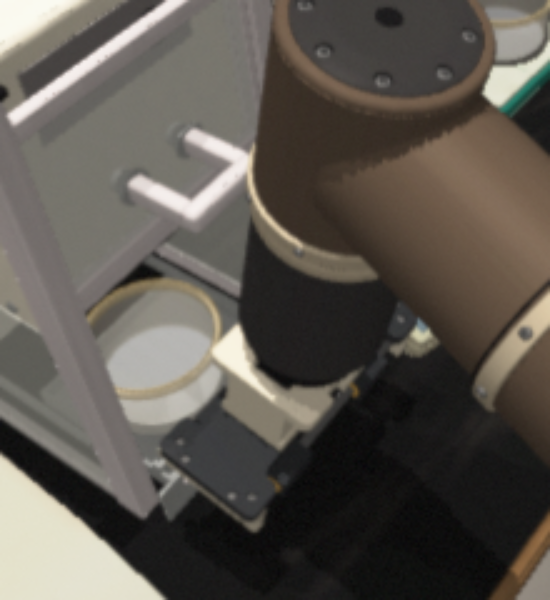

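```bash
python3 -m inch '[[[0,0,0,0,0,0,0.4],[0,0,0,0,0,0,0.2],[0,0,0,0,0,0,0.2],[0,0,0,0,0,0,0.2]]]'; python3 st.py .5812 .275 .055 15 .053
```

```text
t: 22.9
eef_pos: [0.5824, 0.2765, 0.0094]
ee_rot: [-3.126, -0.258, 0.052]
force: [-0.2, -0.4, -0.3]
width: 0.0683
t22.90 p [0.5824 0.2765 0.0094] rpy [-3.126  -0.2578  0.0521] w0.0683 F [-0.1664 -0.3558 -0.3103] q [ 0.7808  0.4073 -0.7425  0.6409 -0.2677  0.2369]
rot norm [-0.0049  0.0013 -0.0003] shift(now frame) norm [ 0.0208  0.0014 -0.0888] shift(after rot) norm [ 0.0212  0.0028 -0.0887] dist 0.04562328060691396
```

```bash
python3 -m inch '[[[0,0,-0.01,-0.001,0,0,0.2],[0,0,-0.02,-0.001,0,0,0.2],[0,0,-0.02,-0.001,0,0,0.2],[0,0,-0.02,-0.001,0,0,0.2],[-0.01,0,-0.02,-0.001,0,0,0.2],[-0.02,0,-0.005,0,0,0,0.4],[-0.025,0,-0.006,0,0,0,0.8],[-0.02,0,-0.005,0,0,0,1],[0,0,0,0,0,0,1],[0,0,0,0,0,0,1]]]'; python3 st.py .52 .2704 .045 15 .053
python3 -c "
from h import *
cv2.imwrite('pics/s17.png',cv2.resize(grab_frame('scene')[130:370,110:330],None,fx=2.5,fy=2.5));cv2.imwrite('pics/t17.png',cv2.resize(grab_frame('top')[150:320,100:300],None,fx=3,fy=3))"
```

```text
t: 23.9
eef_pos: [0.532, 0.2729, 0.0508]
ee_rot: [3.14, -0.257, 0.053]
force: [-0.8, 0.3, 0.0]
width: 0.0357
t23.90 p [0.532  0.2729 0.0508] rpy [ 3.1404 -0.257   0.0526] w0.0357 F [-0.75    0.3212  0.0034] q [ 0.8805  0.2943 -0.7696  0.5313 -0.3803  0.2598]
rot norm [ 0.0004  0.0015 -0.0001] shift(now frame) norm [-0.0264  0.0037  0.0051] shift(after rot) norm [-0.0264  0.0037  0.0049] dist 0.013567462233157256
```

View pics/s17.png

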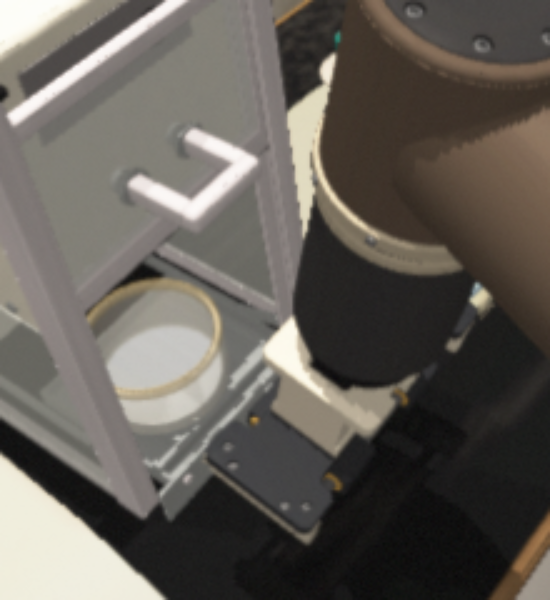

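View pics/t17.png

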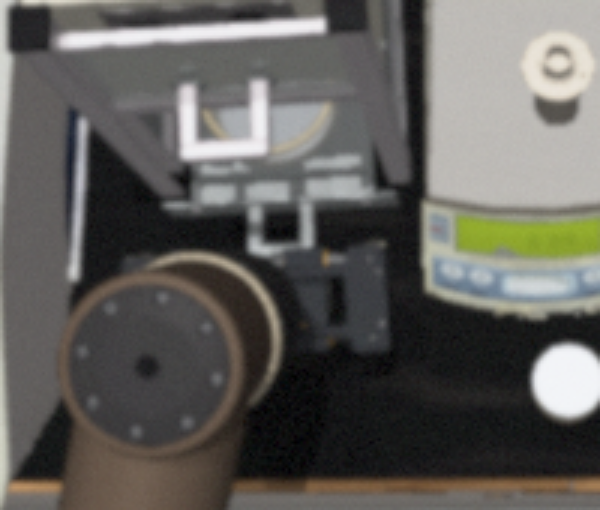

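```bash
python3 -m inch '[[[-0.006,0.002,0.018,0,0,0,1],[-0.006,0.002,0.018,0,0,0,1],[-0.006,0,0.018,0,0,0,1],[-0.006,0,0.016,0,0,0,1],[0,0,0,0,0,0,1]]]'; python3 st.py .565 .2727 .014 15 .053
```

```text
t: 24.5
eef_pos: [0.5293, 0.2694, 0.0125]
ee_rot: [3.138, -0.255, 0.052]
force: [-0.0, -0.4, -0.2]
width: 0.0003
t24.50 p [0.5293 0.2694 0.0125] rpy [ 3.1385 -0.2552  0.0519] w0.0003 F [-0.0412 -0.4455 -0.1531] q [ 0.8045  0.3402 -0.8838  0.8374 -0.2376  0.011 ]
rot norm [ 0.0011  0.0021 -0.0003] shift(now frame) norm [ 0.0701 -0.0029  0.0153] shift(after rot) norm [ 0.07   -0.0028  0.0157] dist 0.03587696700183362
```

Push forward slowly.

```bash
python3 -m inch '[[[0.008,-0.0003,0.0018,0,0,0,1],[0.008,-0.0003,0.0018,0,0,0,1],[0.008,-0.0003,0.0018,0,0,0,1],[0.008,-0.0003,0.0018,0,0,0,1],[0.008,-0.0003,0.0018,0,0,0,1],[0.008,-0.0003,0.0018,0,0,0,1],[0.008,-0.0003,0.0018,0,0,0,1],[0.006,0,0.0014,0,0,0,1],[0.004,0,0.001,0,0,0,1],[0,0,0,0,0,0,1]]]'; python3 st.py .575 .273 .014 15 .053
python3 -c "
from h import *
cv2.imwrite('pics/s18.png',cv2.resize(grab_frame('scene')[130:370,110:330],None,fx=2.5,fy=2.5));cv2.imwrite('pics/t18.png',cv2.resize(grab_frame('top')[150:320,100:300],None,fx=3,fy=3))"
```

```text
t: 25.5
eef_pos: [0.5628, 0.2728, 0.0149]
ee_rot: [3.139, -0.256, 0.052]
force: [-6.4, -1.5, 4.9]
width: 0.0004
t25.50 p [0.5628 0.2728 0.0149] rpy [ 3.1394 -0.2562  0.052 ] w0.0004 F [-6.3963 -1.4591  4.8969] q [ 0.8034  0.379  -0.7811  0.6758 -0.283   0.1796]
rot norm [ 0.0008  0.0018 -0.0003] shift(now frame) norm [0.0231 0.0009 0.0078] shift(after rot) norm [0.023  0.0009 0.008 ] dist 0.012193267771867581
```

View pics/s18.png

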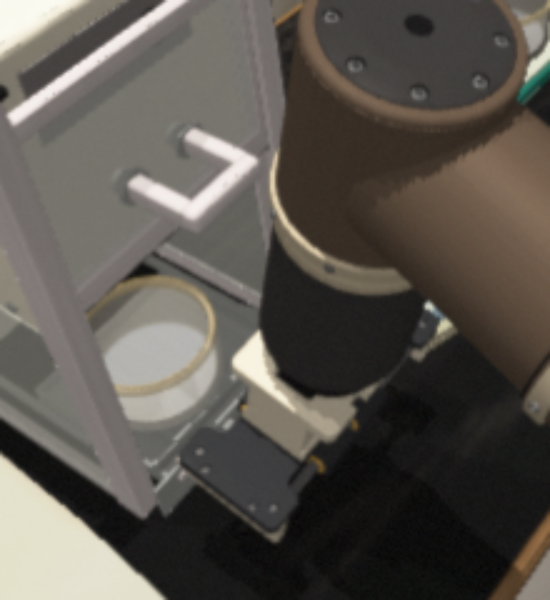

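View pics/t18.png

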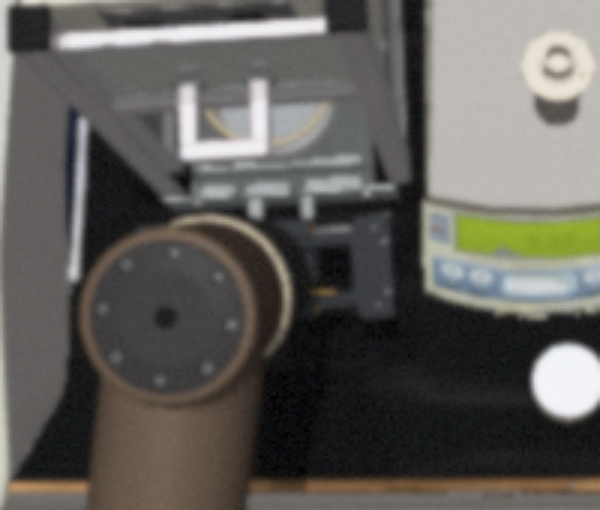

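```bash
python3 -m inch '[[[0.005,0,0.0014,0,0,0,1],[0.005,0,0.0014,0,0,0,1],[0.004,0,0.0012,0,0,0,1],[0.004,0,0.0012,0,0,0,1],[0,0,0,0,0,0,1]]]'; python3 st.py .58 .273 .014 15 .053
```

```text
t: 26.1
eef_pos: [0.572, 0.2732, 0.0148]
ee_rot: [3.139, -0.256, 0.052]
force: [-8.5, -0.8, 6.9]
width: 0.0004
t26.10 p [0.572  0.2732 0.0148] rpy [ 3.1392 -0.2562  0.052 ] w0.0004 F [-8.4649 -0.8073  6.9356] q [ 0.7984  0.3902 -0.7551  0.6445 -0.2935  0.217 ]
rot norm [ 0.0008  0.0018 -0.0003] shift(now frame) norm [0.015  0.0012 0.0055] shift(after rot) norm [0.015  0.0013 0.0056] dist 0.008019533399116626
```

```bash
python3 -m inch '[[[0.004,0,0.0012,0,0,0,1],[0.004,0,0.0012,0,0,0,1],[0.003,0,0.0008,0,0,0,1],[0,0,0,0,0,0,1]]]'; python3 st.py .58 .273 .014 15 .053
python3 -c "
from h import *
cv2.imwrite('pics/s19.png',cv2.resize(grab_frame('scene')[130:370,110:330],None,fx=2.5,fy=2.5));cv2.imwrite('pics/t19.png',cv2.resize(grab_frame('top')[170:270,120:260],None,fx=5,fy=5))"
```

```text
t: 26.5
eef_pos: [0.5735, 0.2728, 0.0142]
ee_rot: [3.138, -0.253, 0.055]
force: [-49.5, 3.4, 30.9]
width: 0.0002
t26.50 p [0.5735 0.2728 0.0142] rpy [ 3.1376 -0.2535  0.0551] w0.0002 F [-49.5429   3.4419  30.8769] q [ 0.7993  0.394  -0.7452  0.6245 -0.3001  0.2393]
rot norm [0.0011 0.0026 0.0006] shift(now frame) norm [0.0124 0.0004 0.0035] shift(after rot) norm [0.0124 0.0003 0.0036] dist 0.006470018938318124
```

View pics/s19.png

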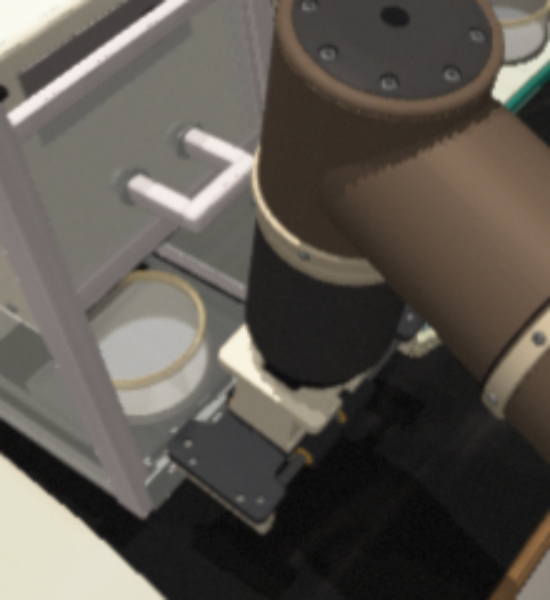

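View pics/t19.png

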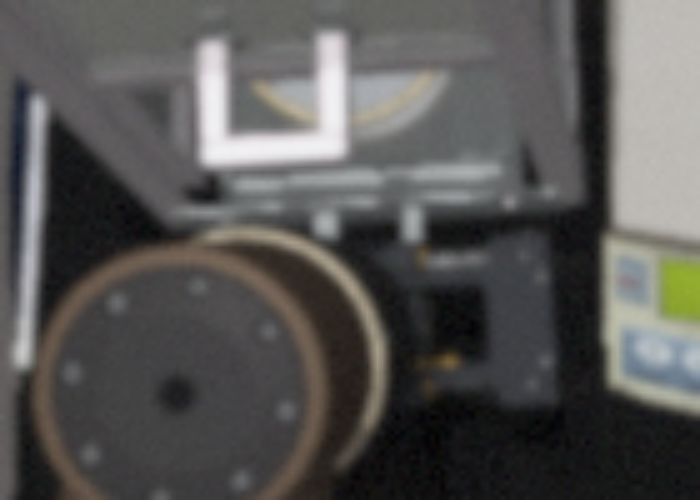

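```bash
python3 -m inch '[[[-0.008,0,-0.002,0,0,0,1],[-0.01,0,-0.003,0,0,0,1],[-0.01,0,-0.003,0,0,0,1],[-0.012,0,-0.01,0,0,0,1],[-0.015,0,-0.025,0,0,0,0.6],[-0.015,0,-0.03,0,0,0,0.3],[-0.015,0,-0.035,0,0,0,0],[-0.01,0,-0.05,0,0,0,0],[0,0,-0.05,0,0,0,0],[0,0,0,0,0,0,0]]]'; python3 st.py .545 .272 .32 20 .053
python3 -c "
from h import *
cv2.imwrite('pics/s20.png',cv2.resize(grab_frame('scene')[130:370,110:330],None,fx=2.5,fy=2.5));cv2.imwrite('pics/t20.png',cv2.resize(grab_frame('top')[170:270,120:260],None,fx=5,fy=5))"
```

```text
t: 27.6
eef_pos: [0.5067, 0.2724, 0.1067]
ee_rot: [-3.138, -0.26, 0.052]
force: [1.1, 0.5, 0.4]
width: 0.0434
t27.60 p [0.5067 0.2724 0.1067] rpy [-3.1382 -0.2605  0.0516] w0.0434 F [1.0664 0.5119 0.368 ] q [ 0.946   0.184  -0.721   0.4016 -0.5334  0.3431]
rot norm [-0.0009  0.0282 -0.0005] shift(now frame) norm [ 0.1838  0.0034 -0.3926] shift(after rot) norm [ 0.2178  0.0048 -0.3748] dist 0.21673718600683514
```

View pics/s20.png

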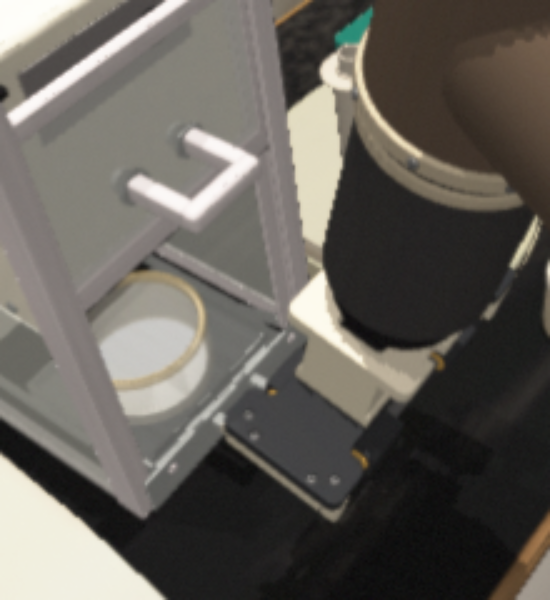

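View pics/t20.png

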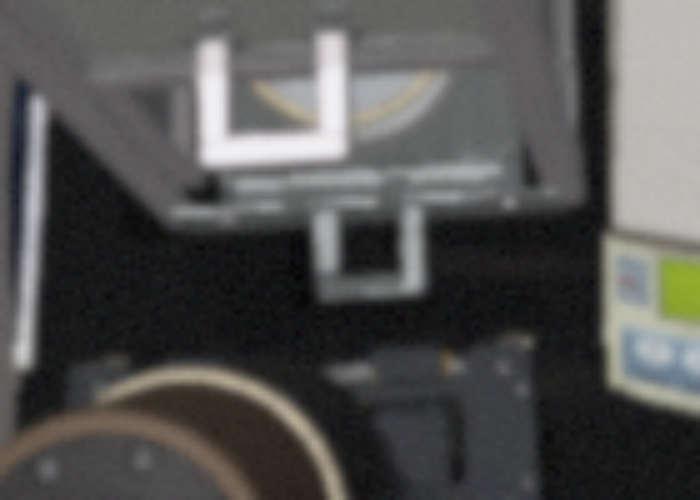

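```bash
python3 -m inch '[[[0.018,0,-0.07,0,0.005,0,0],[0.018,0,-0.07,0,0.005,0,0],[0.018,0,-0.07,0,0.005,0,0],[0.02,0,-0.07,0,0.005,0,0],[0.02,0,-0.07,0,0.005,0,0],[0.02,0,-0.07,0,0.003,0,0],[0,0,0,0,0,0,0]]]'; python3 st.py .5679 .2751 .3485 20.2 .057
```

```text
t: 28.4
eef_pos: [0.5007, 0.2717, 0.3253]
ee_rot: [-3.138, -0.35, 0.051]
force: [-0.3, 0.9, 0.2]
width: 0.0876
t28.40 p [0.5007 0.2717 0.3253] rpy [-3.1381 -0.3503  0.0507] w0.0876 F [-0.3362  0.8853  0.2308] q [ 1.0259 -0.0576 -0.4528  0.3423 -0.9981  0.4351]
rot norm [-0.0004  0.0007 -0.0019] shift(now frame) norm [0.1423 0.0001 0.0026] shift(after rot) norm [0.1423 0.0009 0.0029] dist 0.07118057080846929
```

```bash
python3 -m inch '[[[0.035,0,0.001,0,0,-0.0005,0],[0.035,0,0.001,0,0,-0.0005,0],[0.035,0,0.001,0,0,-0.0005,0],[0.037,0,0,0,0,-0.0005,0],[0,0,0,0,0,0,0],[0,0,0,0,0,0,0]]]'; python3 st.py .6008 .2746 .2479 20.2 .057
```

```text
t: 29.0
eef_pos: [0.5666, 0.2735, 0.3414]
ee_rot: [3.136, -0.343, 0.058]
force: [-0.1, 0.1, -0.5]
width: 0.0872
t29.00 p [0.5666 0.2735 0.3414] rpy [ 3.1362 -0.343   0.0577] w0.0872 F [-0.1496  0.0872 -0.4622] q [ 0.9109  0.0425 -0.3027  0.3061 -1.0205  0.5826]
rot norm [0.0016 0.0031 0.0002] shift(now frame) norm [0.0016 0.0006 0.199 ] shift(after rot) norm [-0.0003  0.0017  0.199 ] dist 0.09952446219983052
```

```bash
python3 -m inch '[[[0,0,0.04,0.0005,0.001,0,0],[0,0,0.04,0.0005,0.001,0,0],[0,0,0.04,0.0005,0.001,0,0],[0,0,0.04,0,0,0,0],[0,0,0.038,0,0,0,0],[0,0,0,0,0,0,0],[0,0,0,0,0,0,0]]]'; python3 st.py .6008 .2746 .2479 20.2 .057
```

```text
t: 29.7
eef_pos: [0.6, 0.2758, 0.25]
ee_rot: [-3.142, -0.354, 0.059]
force: [-0.6, 0.4, 0.2]
width: 0.0877
t29.70 p [0.6    0.2758 0.25  ] rpy [-3.1415 -0.3536  0.0591] w0.0877 F [-0.6066  0.4339  0.1942] q [ 0.8578  0.1362 -0.4255  0.3569 -0.7896  0.5472]
rot norm [-0.0002 -0.0003  0.0006] shift(now frame) norm [-0.0001  0.0025  0.0044] shift(after rot) norm [-0.0001  0.0024  0.0044] dist 0.0025200540848907245
```

```bash
python3 -m inch '[[[0,0.002,0.004,0,0,0,0.2],[0,0,0,0,0,0,0.5],[0,0,0,0,0,0,0.6],[0,0,0,0,0,0,0.6],[0,0,0,0,0,0,0.6],[0,0,0,0,0,0,0.6]]]' 30; python3 st.py .6008 .2746 .09 20.2 .057
```

```text
t: 30.3
eef_pos: [0.6013, 0.2749, 0.2488]
ee_rot: [-3.14, -0.355, 0.059]
force: [-2.5, -1.8, 2.4]
width: 0.0598
t30.30 p [0.6013 0.2749 0.2488] rpy [-3.1405 -0.3547  0.0585] w0.0598 F [-2.4528 -1.82    2.4211] q [ 0.8548  0.1374 -0.4275  0.3579 -0.7845  0.548 ]
rot norm [-0.0005 -0.0007  0.0005] shift(now frame) norm [-0.1112  0.0009  0.2975] shift(after rot) norm [-0.1106  0.0006  0.2978] dist 0.15883367556091718
```

```bash
python3 -m inch '[[[-0.0021,0,0.0056,0,0,0,0.6],[-0.0042,0,0.0113,0,0,0,0.6],[-0.0042,0,0.0113,0,0,0,0.6],[-0.0042,0,0.0113,0,0,0,0.6],[-0.0042,0,0.0113,0,0,0,0.6],[-0.0042,0,0.0113,0,0,0,0.6],[-0.0042,0,0.0113,0,0,0,0.6],[-0.0042,0,0.0113,0,0,0,0.6],[-0.0042,0,0.0113,0,0,0,0.6],[-0.0042,0,0.0113,0,0,0,0.6],[-0.0042,0,0.0113,0,0,0,0.6],[-0.0042,0,0.0113,0,0,0,0.6],[-0.0042,0,0.0113,0,0,0,0.6]]]'; python3 st.py .6008 .2746 .078 20.2 .057
```

```text
t: 31.6
eef_pos: [0.6012, 0.275, 0.1726]
ee_rot: [-3.141, -0.354, 0.058]
force: [3.1, -4.6, 3.5]
width: 0.0598
t31.60 p [0.6012 0.275  0.1726] rpy [-3.1406 -0.3543  0.0585] w0.0598 F [ 3.1389 -4.6463  3.5402] q [ 0.8413  0.2015 -0.564   0.4498 -0.5959  0.44  ]
rot norm [-0.0005 -0.0006  0.0004] shift(now frame) norm [-0.0665  0.0009  0.1772] shift(after rot) norm [-0.0662  0.0007  0.1773] dist 0.09461227321606361
```

```bash
python3 -m inch '[[[-0.0042,0,0.0113,0,0,0,0.6],[-0.0042,0,0.0113,0,0,0,0.6],[-0.0042,0,0.0113,0,0,0,0.6],[-0.0042,0,0.0113,0,0,0,0.6],[-0.0042,0,0.0113,0,0,0,0.6],[-0.0042,0,0.0113,0,0,0,0.6],[-0.0042,0,0.0113,0,0,0,0.6],[-0.0042,0,0.0113,0,0,0,0.6],[-0.0042,0,0.0113,0,0,0,0.6],[-0.0042,0,0.0113,0,0,0,0.6],[-0.0042,0,0.0113,0,0,0,0.6],[-0.0021,0,0.0056,0,0,0,0.6],[0,0,0,0,0,0,0.6]]]'; python3 st.py .6008 .2746 .078 20.2 .057
```

```text
t: 32.9
eef_pos: [0.6012, 0.275, 0.1029]
ee_rot: [-3.141, -0.354, 0.058]
force: [8.7, -4.0, -2.6]
width: 0.0599
t32.90 p [0.6012 0.275  0.1029] rpy [-3.1407 -0.3536  0.0582] w0.0599 F [ 8.701  -3.969  -2.6366] q [ 0.8041  0.2765 -0.7007  0.642  -0.4021  0.2542]
rot norm [-0.0004 -0.0003  0.0004] shift(now frame) norm [-0.018   0.0007  0.0464] shift(after rot) norm [-0.0179  0.0007  0.0464] dist 0.024860694279001044
```

```bash
python3 -m inch '[[[-0.0021,0,0.0056,0,0,0,0.6],[-0.0021,0,0.0056,0,0,0,0.6],[-0.0021,0,0.0056,0,0,0,0.6],[-0.0021,0,0.0056,0,0,0,0.6],[-0.0021,0,0.0056,0,0,0,0.6],[-0.0014,0,0.0038,0,0,0,0.6],[-0.0014,0,0.0038,0,0,0,0.6],[-0.0007,0,0.0019,0,0,0,0.6],[0,0,0,0,0,0,0.6]]]'; python3 st.py .6008 .2746 .078 20.2 .057
```

```text
t: 33.8
eef_pos: [0.6012, 0.275, 0.0834]
ee_rot: [-3.141, -0.354, 0.058]
force: [5.2, -5.7, -0.3]
width: 0.0593
t33.80 p [0.6012 0.275  0.0834] rpy [-3.1406 -0.354   0.058 ] w0.0593 F [ 5.229  -5.702  -0.2631] q [ 0.7779  0.2986 -0.7484  0.7534 -0.3395  0.1585]
rot norm [-0.0004 -0.0005  0.0003] shift(now frame) norm [-0.0045  0.0007  0.0098] shift(after rot) norm [-0.0045  0.0007  0.0098] dist 0.005396779538848042
```

```bash
python3 -m inch '[[[-0.0007,0,0.0019,0,0,0,0.6],[-0.0007,0,0.0019,0,0,0,0.6],[-0.0007,0,0.0019,0,0,0,0.6],[-0.0007,0,0.0019,0,0,0,0.6],[-0.0007,0,0.0019,0,0,0,0.6],[0,0,0,0,0,0,0.6]]]'; python3 st.py .6008 .2746 .078 20.2 .057
```

```text
t: 34.4
eef_pos: [0.6012, 0.275, 0.0788]
ee_rot: [-3.14, -0.355, 0.058]
force: [2.0, -5.6, 6.0]
width: 0.06
t34.40 p [0.6012 0.275  0.0788] rpy [-3.1404 -0.3546  0.0579] w0.0600 F [ 2.005  -5.5637  6.0203] q [ 0.7686  0.3035 -0.7616  0.7903 -0.3231  0.1281]
rot norm [-0.0005 -0.0007  0.0003] shift(now frame) norm [-0.0015  0.0007  0.0013] shift(after rot) norm [-0.0015  0.0007  0.0013] dist 0.0010395441361466017
```

```bash
python3 -m inch '[[[-0.0007,0,0.0019,0,0,0,0.6],[-0.0007,0,0.0019,0,0,0,0.6],[0,0,0,0,0,0,0.6]]]'; python3 st.py; python3 -m inch '[[[-0.0007,0,0.0019,0,0,0,0.6],[0,0,0,0,0,0,0.6]]]'; python3 st.py
```

```text
t: 34.7
eef_pos: [0.6014, 0.275, 0.0787]
ee_rot: [-3.14, -0.357, 0.058]
force: [-10.0, -7.7, 23.4]
width: 0.0597
t34.70 p [0.6014 0.275  0.0787] rpy [-3.1399 -0.3568  0.0578] w0.0597 F [-9.9694 -7.7303 23.4446] q [ 0.7649  0.3027 -0.767   0.8066 -0.3179  0.115 ]
t: 34.9
eef_pos: [0.6014, 0.275, 0.0786]
ee_rot: [-3.14, -0.358, 0.058]
force: [-16.1, -10.4, 31.8]
width: 0.0596
t34.90 p [0.6014 0.275  0.0786] rpy [-3.1397 -0.3579  0.0577] w0.0596 F [-16.1479 -10.3617  31.8458] q [ 0.763   0.3024 -0.7697  0.8149 -0.3152  0.1082]
```

```bash
python3 -m inch '[[[0.0007,0,-0.0019,0,0,0,0.6],[0.0007,0,-0.0019,0,0,0,0.6],[0.0003,0,-0.0008,0,0,0,0.6],[0,0,0,0,0,0,0.6]]]'; python3 st.py
```

```text
t: 35.3
eef_pos: [0.6013, 0.275, 0.0788]
ee_rot: [-3.14, -0.355, 0.058]
force: [-1.9, -6.2, 10.7]
width: 0.0597
t35.30 p [0.6013 0.275  0.0788] rpy [-3.1403 -0.3552  0.0577] w0.0597 F [-1.8973 -6.1948 10.7098] q [ 0.7677  0.3033 -0.7629  0.7944 -0.3219  0.1246]
```

```bash
python3 -m inch '[[[0,0,0,0,0,0,0.5],[0,0,0,0,0,0,0.3],[0,0,0,0,0,0,0],[0,0,0,0,0,0,0],[0,0,0,0,0,0,0],[0,0,-0.008,0,0,0,0],[0,0,-0.02,0,0,0,0],[0,0,-0.03,0,0,0,0],[0,0,-0.04,0,0,0,0],[0,0,-0.05,0,0,0,0],[0,0,-0.05,0,0,0,0],[-0.03,0,-0.04,0,0,0,0],[-0.05,0,-0.03,0,0,0,0],[-0.05,0,-0.03,0,0,0,0],[-0.04,0,0,0,0,0,0],[0,0,0,0,0,0,0],[0,0,0,0,0,0,0]]]'; python3 st.py
python3 -c "
from h import *
cv2.imwrite('pics/s30.png',grab_frame('scene'));cv2.imwrite('pics/t30.png',grab_frame('top'))"
```

```text
t: 37.0
eef_pos: [0.4695, 0.2679, 0.1888]
ee_rot: [-3.139, -0.355, 0.06]
force: [0.1, -0.4, 0.7]
width: 0.0874
t37.00 p [0.4695 0.2679 0.1888] rpy [-3.1395 -0.3545  0.0598] w0.0874 F [ 0.0987 -0.3583  0.7229] q [ 1.0612 -0.008  -0.7766  0.4924 -0.6637  0.1997]
```

View pics/s30.png

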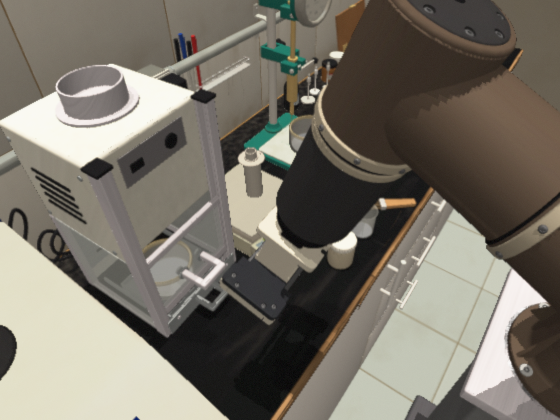

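View pics/t30.png

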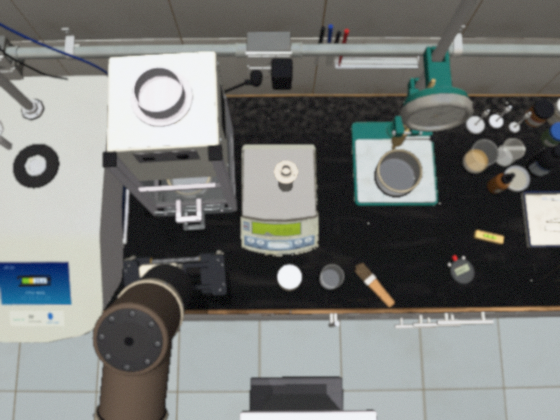

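```bash
python3 - <<'E'
from h import *
im=cv2.imread('pics/s30.png');cv2.imwrite('pics/s30z.png',cv2.resize(im[180:340,60:250],None,fx=3.7,fy=3.7))
a=cv2.imread('pics/top0.png');b=cv2.imread('pics/t30.png')
print([int(cv2.absdiff(a,b)[y0:y1,x0:x1].max()) for x0,x1,y0,y1 in((270,310,260,295),(315,350,260,295),(350,400,255,310),(240,320,140,258))])
t=cv2.imread('pics/t30.png');cv2.imwrite('pics/t30z.png',cv2.resize(t[160:240,120:250],None,fx=6,fy=6))
E
```

```text
[19, 18, 20, 14]
```

View pics/s30z.png

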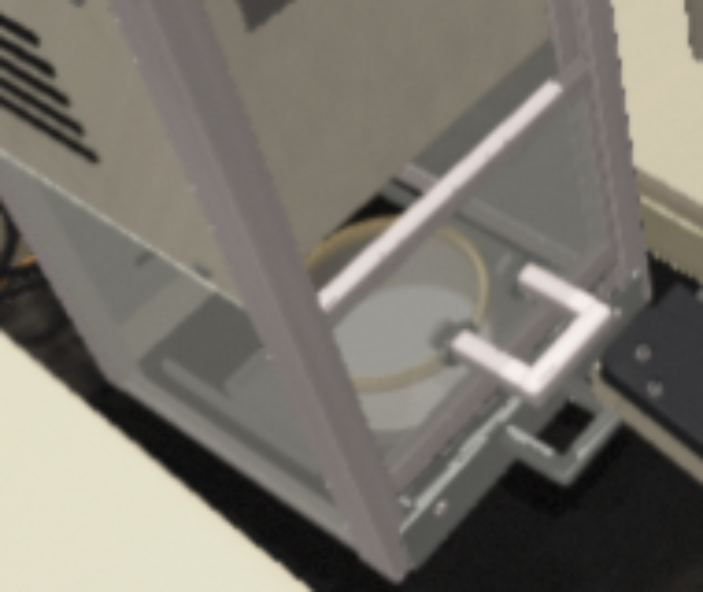

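View pics/t30z.png

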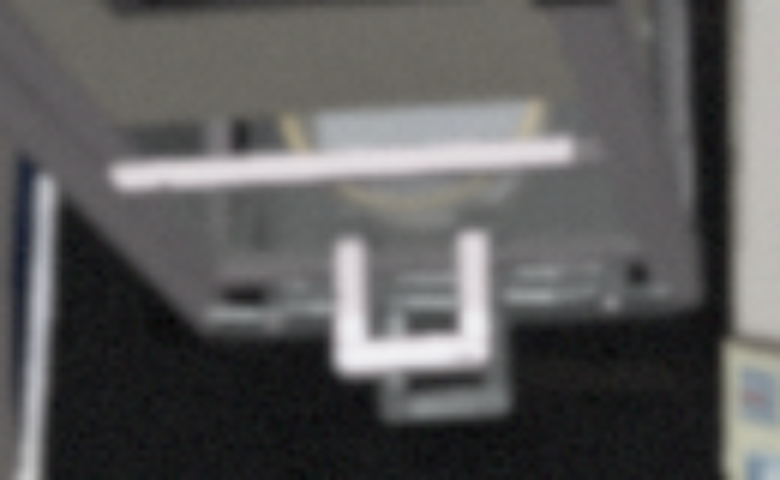

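Sash is closed, the tray plate is against both tracks, the dish is standing and the bystanders are unchanged. The arm is clear, so I'm handing in.

```bash
python3 -c "
from station import *
job_done();print(get_state()['t'])"
```

```text
the job is handed in; nothing more can be done
the job is handed in; nothing more can be done
```

The job is done and handed in at about 37 s. I raised the sash by its handle to its top stop. I slid the tray in until its front plate stopped against both sash tracks, then lowered the sash by the handle to its closed stop and moved the arm clear.

**Last checks**
- **Sash:** it moved 0.170 m between the two stops, which matches its full travel.
- **Tray:** the plate lies against both tracks in both views.
- **Dish:** it is standing in its tray.
- **Bystanders:** the jar, beaker and brush, and the balance beside the hood, show no change in the top view beyond image noise.

**What went wrong or disagreed**
- **Tray skew:** while re-tilting the gripper at the tray handle, the arm swung about 40 mm off its target. It pushed the tray about 20 mm further in and turned it about 6° askew. I gripped the tray handle again, squared the tray and finished by pushing on its pull with shut fingers. The dish stayed upright throughout.
- **Sash start height:** the sash seems to have begun about 5 mm open. That explains why it rose only about 0.164 m before meeting the top stop.
- **Stop forces:** the wrist forces at the hard stops were about 42 N at the top, 58 N with the tray home and 37 N when closed. All went through the fingers and stayed under the 120 N wrist limit. Motion before each stop was slow, but the last press on the closed sash was firmer than it needed to be.

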